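Load and clamp a rubber-metal buffer in the bonding press, isolated

ROBOT

A 7-joint arm with a two-finger parallel gripper is mounted at the origin on a cart in front of the work surface, level with it; the furniture and walls round the work are solid. World frame = base frame: x ahead of the robot, y to its left, z up, the work surface at z = 0. Lengths are in mm, angles in rad, forces in N, time in s.
With the tool pointing down it reaches from about 350 to 900 mm from the base axis. Payload 7.2 kg.
Tool frame: the origin (TCP) lies at the centre of the arm's flange, where the gripper is bolted on; the fingertips stand robot.tips_ahead ahead of it and the grasp point (between the pads) lies 155 mm ahead of it (robot.tips_ahead is the distance from the TCP to the fingertips, in mm); z points along the fingers, y is the line along which they close (so a half turn about z gives the same grasp; the last joint's range is limited). The gripper opens to 85 mm and grips with 20 to 120 N. Pads are 22 mm wide; open, the fingers measure 114 mm over their backs; the gripper's body (76 mm by 85 mm) begins 54 mm behind the grasp point. The pads swing forward as they close: fully open they stand 13 mm farther back than shut.
Start: joints at [1.14, 0.411, -0.013, 1.596, 0.006, 1.134, -0.082], TCP at [221.795, -584.32, 404.697] pointing down, gripper open.
Joint ranges: [-2.95, 2.95], [-0.29, 1.99], [-1.47, 1.44], [0.14, 2.54], [-1.03, 4.17], [0.13, 1.85], [-2.86, 2.86]. Speed limits (rad/s): [2.39, 2.39, 3.01, 3.01, 3.14, 3.14, 3.14].

INTERFACE

Orientations are given as a unit quaternion [w, x, y, z].
In Python, from workcell import read_state, cams, ticket, robot gives the robot as it stands.
- The arm moves only by the tool drive_tool, never from a script. Its argument "deltas" is a list of rows, each an object of numbers: "tx", "ty", "tz": the shift along the tool's x, y, z in units of 50 mm (1.0 is 50 mm); "roll": the turn about the tool's z in rad; "fingers": the finger opening in mm, from 0 to 85.4. In form: [{"tx": .., "ty": .., "tz": .., "roll": .., "fingers": ..}, ...]. A call has 1 to 12 rows; each row shifts and turns the commanded pose from where the row before left it, along the tool's axes as they then stand; what a row does not reach is not made up. A row lasts 1/10 s, in which the tool goes at most 50 mm and 8.59 degrees, less where a joint would pass 70% of its speed; a pose out of reach is approached as far as the arm can. A call is refused whole if a number of a shift passes 1 or a number of a turn 0.15, either way. A call with a gripper value outside its range is refused whole. The fingers move at their own pace and stop on an object; "squeeze" is the grip in N (left out, the last holds). Time passes only in rows, so rows that do not move let the fingers close. It gives the time, the measured TCP pose, the force, the opening and the grip force at its end, in the units of the state.
- read_state(): the state, without advancing time (a new reading comes with each control period).
- cams.read_camera(name): name is "side" or "top" or "wrist"; returns the picture (480x640x3 uint8, red, green, blue); there is no depth.
- cams.camera_info(name): a dict with "fx", "fy", "cx", "cy" (pixels), "R" (3x3) and "t" (3): a world point X has camera coordinates R X + t. Camera axes: x right, y down, z forward; pixel columns grow to the right and rows downward; lengths in mm; the calibration is good to about 2 mm. The wrist camera is an equidistant fisheye: a pixel r from the principal point sees the ray r / f radians off the axis. A picture is of the moment at which its call begins: read the wrist's pose just before it. camera_info takes no time and is no camera call; for the wrist camera it gives the pose at the moment of the call.
- ticket.sign_off(): hands the job in; it is judged then, once.
The state is a dict: "time_s": time; "joints": joint angles; "joint_vel": joint speeds; "effort": joint torques, N m; "position": TCP position; "eef_rot": TCP orientation; "force": force on the tool from outside, world axes, zero at the start; "moment": the same for the moment, N m; "opening": finger opening in mm; "grip_force": force on a finger pad.
Only numpy, scipy, OpenCV 4.12 (cv2) and the standard library are available. Lean on these libraries where they do the work, as an engineer would, in place of code of your own. Each camera call takes 0.05 s, during which the arm holds its last target. There are 200 camera calls.

TASK

Load the bonding press for its next rubber-metal buffer. First switch it off with the quarter-turn isolator handle on its left, then swing the over-centre clamp lever fully open, and thread the parts lying on the bench down the post, each fully home: the steel flange ring first, then every rubber ring that is there, then the tall pressure cap on top, open end down. Then close the clamp so that its foot presses on the cap, and only then turn the isolator back on; never have it on while the clamp is open, and leave the other things on the bench where they are.

Things in the scene. Friction and masses are not known exactly. Their poses are not given: they have to be found in the camera images.
- press: the bonding press, fixed to the bench: a grey base plate 260 x 275 mm, top 16 mm above the bench, with platen, post, clamp tower and isolator box on it. Origin on the bench under the post axis; x points from its front to the tower behind the post, y to the isolator box on its left, z up
- platen (a point): centre of the platen's top face (96 mm across), 30 mm above the bench, on the post axis; axes as press. The post, 28 mm across, rises 66 mm above it, its top 8 mm tapered to 14 mm across. Seated heights above this point with n rubber rings: flange centre 6 mm, rubber ring centres 19, 33, 47 mm from below, cap underside 12 + 14 n mm
- isolator (a joint): angle of the isolator handle: 0 = on (bar pointing front to back, along press x), 1.57 = off (bar across, along press y), stops at both. A spring of about 0.25 N m snaps it over its middle (0.785) to the nearer end; from above, clockwise to on, anticlockwise to off. On at the start
- isolator_grip (a point): the place to grip the isolator handle, on its upright turning axis, 13 mm below the top of the bar. The bar is 72 mm long, 14 mm thick, 28 mm high, its top 99 mm above the bench; the point's x runs along it. The isolator box (130 x 86 mm) ends 60 mm above the bench, a round plate under the bar at 66 mm
- clamp (a joint): angle of the clamp lever: 0 = closed (lever level, reaching from the hinge forward over the post), 1.9 = open (leaning back past upright); stops at both ends. An over-centre spring snaps it to the nearer end, tipping over at about 1.0; 8 to 10 N at the handle moves it. Closed at the start
- clamp_hinge (a point): centre of the clamp lever's hinge, 120 mm behind the post axis, 150 mm above the bench; the hinge axis lies along press y. The lever turns with the point
- clamp_grip (a point): middle of the black handle bar at the clamp lever's end: round, 16 mm thick, 60 mm long, along press y, to the right of the 14 mm wide lever (lever's middle 42 mm to the left of here). It runs on a 165 mm radius about the hinge: closed, 45 mm in front of the post axis, 150 mm above the bench; open, 173 mm behind the post axis, 306 mm above the bench
- pressure_foot: sprung foot under the clamp lever, a rubber disc 26 mm across; origin on the lever's centre line above it, 120 mm from the hinge, z up when closed. Free, its face is 102 mm above the bench with the clamp closed; it gives up to 38 mm upward, with 2 to 6 N
- flange: steel flange ring, 68 mm across, 12 mm thick, bore 31 mm, lying flat; origin at its centre, mid-thickness, z along its axis
- buffer_1: rubber buffer ring, 58 mm across, 14 mm thick, bore 31 mm, lying flat; origin at its centre, mid-thickness, z along its axis. One to three of the three identical rings are there
- buffer_2: rubber buffer ring, 58 mm across, 14 mm thick, bore 31 mm, lying flat; origin at its centre, mid-thickness, z along its axis. One to three of the three identical rings are there
- buffer_3: rubber buffer ring, 58 mm across, 14 mm thick, bore 31 mm, lying flat; origin at its centre, mid-thickness, z along its axis. One to three of the three identical rings are there
- cap: steel pressure cap, a plain cylinder 50 mm across and 54 mm high, standing open end down; blind bore 31 mm, 46 mm deep; origin at the centre of its underside, z up
- pliers: red-handled pliers lying flat, 175 mm, between vice and press; not to be moved
- wax_tin: flat round tin with a lid, 66 mm across, 23 mm high; not part of the job, not to be moved
- glue: white glue bottle with a red cap, 208 mm high, at the back; stays put
- tape: yellow tape measure, 75 x 34 x 64 mm; not to be moved
- tin: paint tin, 102 mm across, 120 mm high, at the right; not to be moved
- can: spray can with an orange cap, 195 mm high, at the right; not to be moved
Not all that is in view belongs to the job. What is shaped like the buffer_2 but purple or turquoise is not meant.

How it is judged:
By the outcome, as a careful person would: the job done as asked, in the order asked, and still so for the second after the job is handed in, with the robot touching nothing.
Of buffer_1, buffer_2, buffer_3 only 1 to 3 are there at a start; the rules pass over those that are not, and their reading is None.
At some moment in a run one of flange, buffer_1, buffer_2, buffer_3, cap may be knocked a few centimetres aside while the robot is not near it.
It also fails if it takes over 210 s, if anything falls off the work surface, if the arm or the gripper's body presses on something with over 40 N, if the wrist force passes 120 N, or if a joint passes its speed limit or range.

## Working session

There is one attempt and no reset: what is moved stays moved. The work goes in short steps, Python scripts to look and compute and a tool call to move; the robot and the scene stay as the last step left them, time stands still between calls to the robot, and variables do not carry over. Pictures are saved under pics/ and viewed, at most 14 in all, crops included, and the job is handed in when it is done.

Besides the shell and the picture viewer there is one more tool, called after "Request:" as name([rows], argument=value, ...), one row to a line, values as JSON. drive_tool: Moves the arm, as the interface text tells. Its arguments: {"type":"object","properties":{"deltas":{"type":"array"},"squeeze":{"type":"number"}},"required":["deltas"]}

```bash
mkdir -p pics; ls
cat > h.py <<'E'
import numpy as np, cv2
from workcell import read_state, cams, ticket, robot
def snap(n,f):
    im=cams.read_camera(n); cv2.imwrite('pics/'+f+'.png',im[:,:,::-1]); return im
def ray(n,u,v,info=None):
    c=info or cams.camera_info(n); R=np.array(c['R']);t=np.array(c['t'])
    x=(u-c['cx'])/c['fx'];y=(v-c['cy'])/c['fy']
    if n=='wrist':
        r=np.hypot(x,y); s=np.sin(r)/r if r>1e-9 else 1; d=np.array([x*s,y*s,np.cos(r)])
    else: d=np.array([x,y,1.])
    return -R.T@t, R.T@d
def at(n,u,v,z,info=None):
    o,d=ray(n,u,v,info); return (o+d*(z-o[2])/d[2]).round(1)
def proj(n,X,info=None):
    c=info or cams.camera_info(n); p=np.array(c['R'])@np.array(X,float)+np.array(c['t'])
    if n=='wrist':
        r=np.hypot(p[0],p[1]); th=np.arctan2(r,p[2]); k=th/max(r,1e-9); return np.array([c['cx']+c['fx']*p[0]*k,c['cy']+c['fy']*p[1]*k]).round(1)
    return np.array([c['cx']+c['fx']*p[0]/p[2],c['cy']+c['fy']*p[1]/p[2]]).round(1)
E
python3 - <<'E'
from h import *
print(read_state()); print(robot.tips_ahead)
for n in('top','side','wrist'):
    snap(n,n+'0'); print(n,cams.camera_info(n))
E
```

```text
pics
{'time_s': 0.0, 'joints': array([ 1.13976639,  0.41191055, -0.01275856,  1.59703446,  0.00560582,
        1.13428564, -0.08219288]), 'joint_vel': array([ 4.98599835e-04, -6.12408819e-04, -8.33308885e-04,  3.45731105e-04,
        7.16379805e-05, -2.17938842e-03,  5.25100323e-05]), 'effort': array([-1.19371605e-03, -6.00628424e+01,  6.81396760e-01, -2.99406928e+01,
        1.36562777e-02,  1.06202354e-02,  1.82371259e-06]), 'position': array([ 221.75320292, -584.11278273,  403.84988203]), 'eef_rot': array([-7.77443595e-04,  9.83582140e-01,  1.80459227e-01, -1.93518100e-04]), 'force': array([ 0.14347782, -0.46633186, -0.09082297]), 'moment': array([0.00396742, 0.04709245, 0.01114106]), 'grip_force': 0.0, 'opening': 85.62863911166218}
173.4
top {'fx': 458.02948397963286, 'fy': 458.02948397963286, 'cx': 318.7768220307016, 'cy': 241.13114760366764, 'R': array([[-0.03137224, -0.99950625, -0.00174204],
       [-0.97811743,  0.03105945, -0.20572214],
       [ 0.20567467, -0.00475004, -0.97860889]]), 't': array([   3.50005896,  535.87013413, 1061.96373333])}
side {'fx': 604.7819665255165, 'fy': 604.7819665255165, 'cx': 324.4733996780133, 'cy': 230.7806558374513, 'R': array([[ 0.97719478, -0.21112791, -0.0227017 ],
       [-0.13575487, -0.53894512, -0.83132952],
       [ 0.1632819 ,  0.81545273, -0.555316  ]]), 't': array([-521.98202828,  179.42910209, 1394.394388  ])}
wrist {'fx': 371.64829954431775, 'fy': 371.64829954431775, 'cx': 324.32882896791176, 'cy': 240.57208928232004, 'R': array([[ 0.35434739, -0.93510789, -0.00334122],
       [-0.89855606, -0.34148148,  0.27565813],
       [-0.25891105, -0.09467647, -0.96124993]]), 't': array([-623.69596632,  -35.89330326,  378.380398  ])}
```

View pics/top0.png

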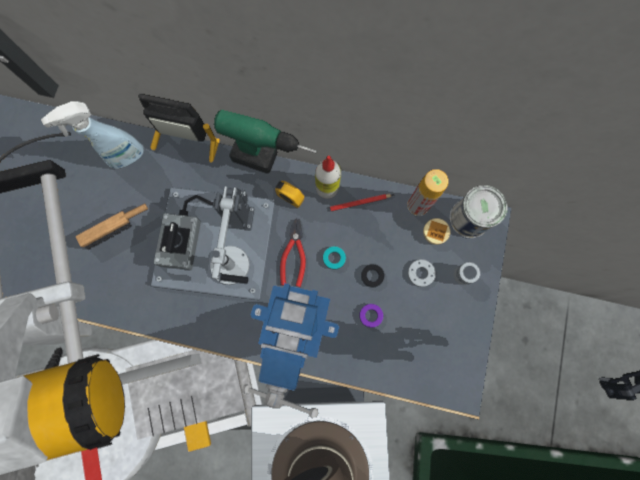

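View pics/side0.png

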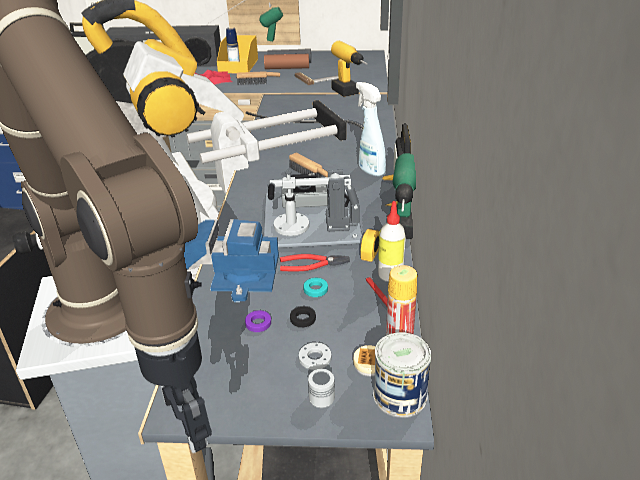

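Run:
```python
from h import *
im=cv2.imread('pics/top0.png')
cv2.imwrite('pics/c1.png',cv2.resize(im[170:310,140:300],None,fx=4.3,fy=4.3,interpolation=cv2.INTER_CUBIC)[:600])
im2=cv2.imread('pics/side0.png')
cv2.imwrite('pics/c2.png',cv2.resize(im2[160:410,200:440],None,fx=2.4,fy=2.4,interpolation=cv2.INTER_CUBIC))
for n,u,v,z in(('top',372,275,14),('top',421.5,272,12),('top',469.5,272,54),('side',302,316,14),('side',315,354,12),('side',320,378,54),('top',335,257,14)): print(n,u,v,at(n,u,v,z))
```

```text
top 372 275 [ 454.  -143.6   14. ]
top 421.5 272 [ 457.9 -268.    12. ]
top 469.5 272 [ 448.6 -373.9   54. ]
side 302 316 [ 450.9 -151.7   14. ]
side 315 354 [ 456.2 -270.    12. ]
side 320 378 [ 446.  -374.1   54. ]
top 335 257 [502.4 -53.1  14. ]
```

View pics/c1.png

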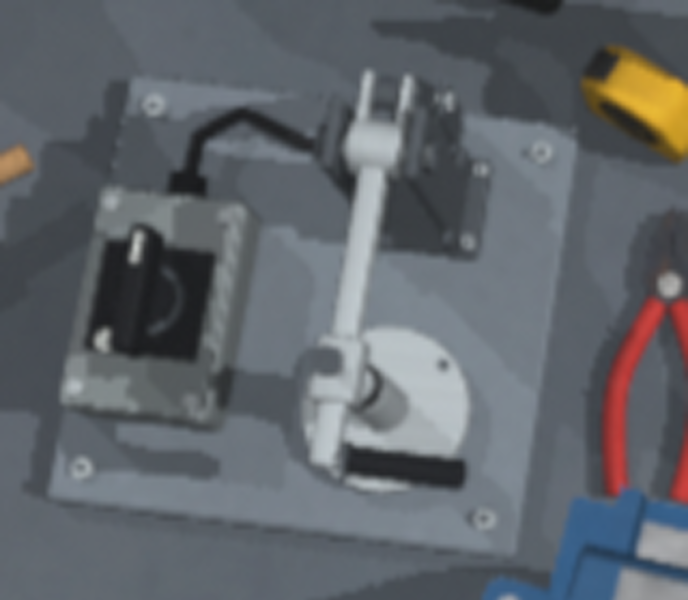

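View pics/c2.png

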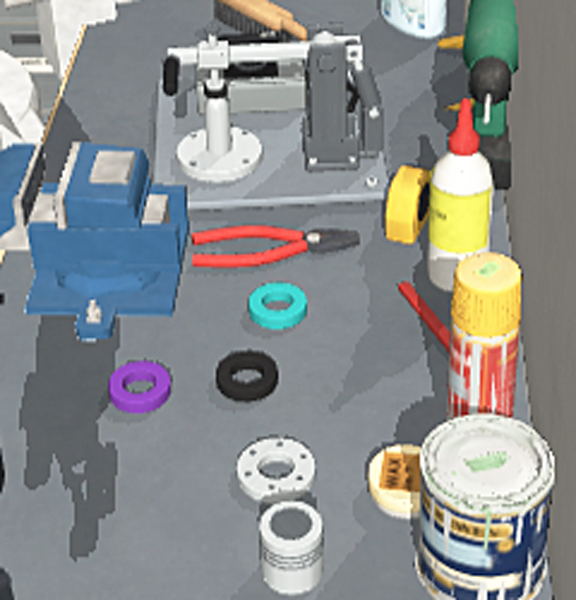

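Run:
```python
from h import *
g=lambda u,v,z:at('top',140+u/4.3,170+v/4.3,z)
C={k:g(*p,16) for k,p in dict(TL=(130,80),TR=(577,130),BL=(50,495),BR=(517,552)).items()}
print(C)
for a,b in(('BL','TL'),('BR','TR'),('BR','BL'),('TR','TL')):
    d=C[b]-C[a]; print(a,b,np.hypot(*d[:2]),np.arctan2(d[1],d[0]))
print('platen',g(386,408,30),'iso',g(143,290,99),'barends',g(148,232,99),g(132,350,99),'hinge~',g(372,143,165),'grip',g(346,466,158),g(464,471,158),'posttop',g(368,388,96))
s=lambda u,v,z:at('side',200+u/2.4,160+v/2.4,z)
print('side platen',s(220,153,30),'post top',s(215,86,96),'grip end',s(171,75,150))
```

```text
{'TL': array([695.4, 367. ,  16. ]), 'TR': array([655.4,  97.9,  16. ]), 'BL': array([445.8, 404.3,  16. ]), 'BR': array([404.6, 135.1,  16. ])}
BL TL 252.37165054736235 -0.1483413475744061
BR TR 253.5438423626178 -0.1472517557681454
BR BL 272.33450020149854 1.4189286844492415
TR TL 272.0566301342425 1.4232331686649398
platen [488.1 208.2  30. ] iso [546.3 328.2  99. ] barends [578.9 326.5  99. ] [513.1 333.   99. ] hinge~ [605.8 190.6 165. ] grip [438.3 203.5 158. ] [433.8 143.8 158. ] posttop [488.7 205.3  96. ]
side platen [487.9 198.7  30. ] post top [491.7 233.8  96. ] grip end [438.3 176.3 150. ]
```

```bash
cat >> h.py <<'E'
PSI=-0.149; POST=np.array([488.4,207.])
def press(x,y): c,s=np.cos(PSI),np.sin(PSI); return POST+[c*x-s*y,s*x+c*y]
def yaw():
    q=read_state()['eef_rot']; return 2*np.arctan2(q[2],q[1])
def go(x,y,z,a=None,m=0.8,p0=None,a0=None):
    p=read_state()['position'] if p0 is None else np.array(p0); a0=yaw() if a0 is None else a0
    r=0
    if a is not None: r=(a0-a+np.pi)%(2*np.pi)-np.pi
    a1=a0-r
    d=np.array([x,y,z])-p
    t=np.array([d[0]*np.cos(a1)+d[1]*np.sin(a1), d[0]*np.sin(a1)-d[1]*np.cos(a1), -d[2]])/50
    n=int(np.ceil(max(abs(t).max()/m,1)))
    print('roll %.3f  total t %s units; %d rows of %s'%(r,t.round(2),n,(t/n).round(3)))
def st():
    s=read_state(); print('t %.1f pos %s yaw %.3f open %.1f grip %.1f F %s M %s j7 %.2f'%(s['time_s'],s['position'].round(1),yaw(),s['opening'],s['grip_force'],s['force'].round(1),s['moment'].round(2),s['joints'][6]))
E
python3 -c "
from h import *
st();go(546,329,404,PSI)"
```

```text
t 0.1 pos [ 221.7 -584.2  404. ] yaw 0.363 open 85.5 grip 0.0 F [ 0.2  0.2 -0.3] M [-0.02 -0.04  0.05] j7 -0.08
roll 0.512  total t [  3.7  -19.02   0.  ] units; 24 rows of [ 0.154 -0.793  0.   ]
```

Request:
drive_tool([
  {"tx":0.9,"ty":-0.4,"roll":0.128},
  {"tx":0.9,"ty":-0.6,"roll":0.128},
  {"tx":0.9,"ty":-0.8,"roll":0.128},
  {"tx":0.9,"ty":-0.8,"roll":0.128},
  {"ty":-0.8},
  {"ty":-0.8},
  {"ty":-0.8},
  {"ty":-0.8},
  {"ty":-0.8},
  {"ty":-0.8},
  {"ty":-0.8},
  {"ty":-0.8},
])

```text
validation failed for argument at $.de...
```

```bash
python3 -c "
from h import *
st();go(546,329,404,PSI)"
```

```text
t 0.1 pos [ 221.7 -584.2  404. ] yaw 0.363 open 85.5 grip 0.0 F [ 0.2  0.2 -0.3] M [-0.02 -0.04  0.05] j7 -0.08
roll 0.512  total t [  3.7  -19.02   0.  ] units; 24 rows of [ 0.154 -0.793  0.   ]
```

Perhaps every key is required in a row.

Request:
drive_tool([
  {"tx":0.9,"ty":-0.4,"tz":0,"roll":0.128,"fingers":85},
  {"tx":0.9,"ty":-0.6,"tz":0,"roll":0.128,"fingers":85},
  {"tx":0.9,"ty":-0.8,"tz":0,"roll":0.128,"fingers":85},
  {"tx":0.9,"ty":-0.8,"tz":0,"roll":0.128,"fingers":85},
  {"tx":0,"ty":-0.8,"tz":0,"roll":0,"fingers":85},
  {"tx":0,"ty":-0.8,"tz":0,"roll":0,"fingers":85},
  {"tx":0,"ty":-0.8,"tz":0,"roll":0,"fingers":85},
  {"tx":0,"ty":-0.8,"tz":0,"roll":0,"fingers":85},
  {"tx":0,"ty":-0.8,"tz":0,"roll":0,"fingers":85},
  {"tx":0,"ty":-0.8,"tz":0,"roll":0,"fingers":85},
  {"tx":0,"ty":-0.8,"tz":0,"roll":0,"fingers":85},
  {"tx":0,"ty":-0.8,"tz":0,"roll":0,"fingers":85},
], squeeze=40)

```text
time_s: 1.35
position: [409.8, -125.5, 404.7]
eef_rot: [0.0, 0.997, -0.075, 0.0]
force: [1.1, -0.8, -1.0]
opening: 85.1
grip_force: 0.0
```

```bash
python3 -c "
from h import *
st();go(546,329,404,PSI)"
```

```text
t 1.4 pos [ 409.8 -125.5  404.7] yaw -0.149 open 85.1 grip 0.0 F [ 1.1 -0.8 -1. ] M [ 0.02 -0.09  0.02] j7 -1.56
roll -0.000  total t [ 1.34 -9.39  0.01] units; 12 rows of [ 0.112 -0.783  0.001]
```

Request:
drive_tool([
  {"tx":0.112,"ty":-0.783,"tz":0,"roll":0,"fingers":85},
  {"tx":0.112,"ty":-0.783,"tz":0,"roll":0,"fingers":85},
  {"tx":0.112,"ty":-0.783,"tz":0,"roll":0,"fingers":85},
  {"tx":0.112,"ty":-0.783,"tz":0,"roll":0,"fingers":85},
  {"tx":0.112,"ty":-0.783,"tz":0,"roll":0,"fingers":85},
  {"tx":0.112,"ty":-0.783,"tz":0,"roll":0,"fingers":85},
  {"tx":0.112,"ty":-0.783,"tz":0,"roll":0,"fingers":85},
  {"tx":0.112,"ty":-0.783,"tz":0,"roll":0,"fingers":85},
  {"tx":0.112,"ty":-0.783,"tz":0,"roll":0,"fingers":85},
  {"tx":0.112,"ty":-0.783,"tz":0,"roll":0,"fingers":85},
])

```text
time_s: 2.35
position: [523.9, 253.1, 404.4]
eef_rot: [0.0, 0.997, -0.075, -0.0]
force: [0.7, 1.1, -0.2]
opening: 84.9
grip_force: 0.0
```

```bash
python3 -c "
from h import *
st();go(546,329,404,PSI)
import json
c=cams.camera_info('wrist'); snap('wrist','w1')
print({k:np.array(v).tolist() for k,v in c.items()})
json.dump({k:np.array(v).tolist() for k,v in c.items()},open('w1.json','w'))
print(proj('wrist',[546,329,99],c),proj('wrist',[488.4,207,96],c))
"
```

```text
t 2.4 pos [523.9 253.1 404.4] yaw -0.150 open 84.9 grip 0.0 F [ 0.7  1.1 -0.2] M [ 0.01 -0.02  0.01] j7 -2.41
roll -0.001  total t [ 0.21 -1.57  0.01] units; 2 rows of [ 0.106 -0.783  0.004]
{'fx': 371.64829954431775, 'fy': 371.64829954431775, 'cx': 324.32882896791176, 'cy': 240.57208928232004, 'R': [[-0.14957782390973343, -0.988749392165319, -0.0010555032661096495], [-0.9501862493931242, 0.14344860689114655, 0.27671029732415137], [-0.2734457278120464, 0.042392648816808716, -0.9609528069929545]], 't': [328.77192827817834, 425.4213925042577, 509.13037611004324]}
[222.7 216.2] [388.4 262.7]
```

View pics/w1.png

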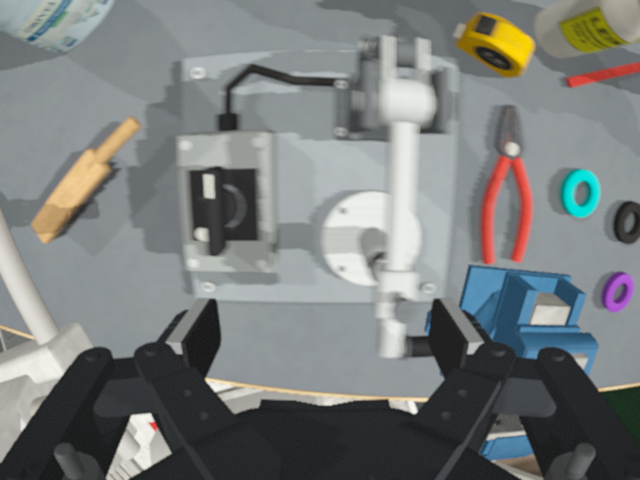

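```bash
python3 -c "
from h import *
import json
c=json.load(open('w1.json'))
for u,v,z in((214.5,211,99),(214.5,168,99),(214.5,253,99),(371,239,30),(372,236,96),(404,100,160),(324,234,30),(420,240,30)): print(u,v,z,at('wrist',u,v,z,c))
im=cv2.imread('pics/w1.png');cv2.imwrite('pics/w1c.png',cv2.resize(im[120:300,160:440],None,fx=2.8,fy=2.8,interpolation=cv2.INTER_CUBIC))
"
```

```text
214.5 211 99 [551.1 334.7  99. ]
214.5 168 99 [583.6 327.8  99. ]
214.5 253 99 [517.8 342.4  99. ]
371 239 30 [490.2 213.   30. ]
372 236 96 [512.3 217.6  96. ]
404 100 160 [607.7 194.7 160. ]
324 234 30 [501.8 256.9  30. ]
420 240 30 [481.9 164.9  30. ]
```

View pics/w1c.png

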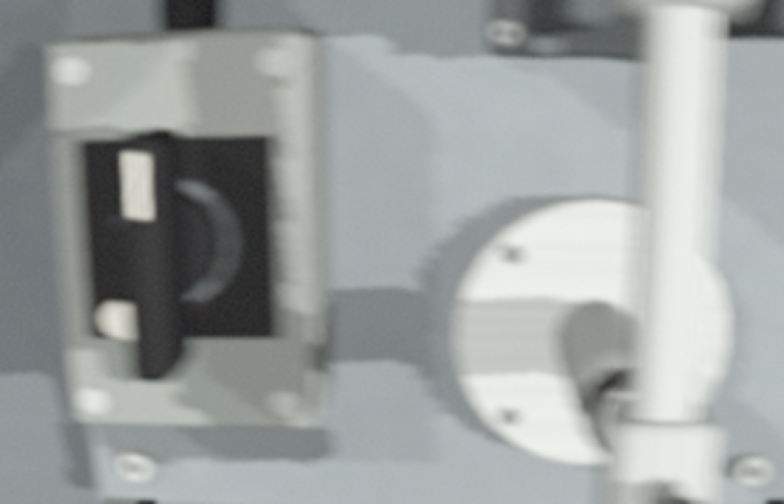

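```bash
python3 -c "
from h import *
st();go(548,333,330,PSI)
"
```

```text
t 2.4 pos [523.8 259.6 404.4] yaw -0.144 open 85.1 grip 0.0 F [0.2 5.3 2.5] M [ 0.37 -0.11 -0.1 ] j7 -2.42
roll 0.005  total t [ 0.26 -1.52  1.49] units; 2 rows of [ 0.13  -0.762  0.744]
```

Request:
drive_tool([
  {"tx":0.05,"ty":-0.3,"tz":0.3,"roll":0,"fingers":85},
  {"tx":0.05,"ty":-0.3,"tz":0.3,"roll":0,"fingers":85},
  {"tx":0.05,"ty":-0.3,"tz":0.3,"roll":0,"fingers":85},
  {"tx":0.05,"ty":-0.3,"tz":0.3,"roll":0,"fingers":85},
  {"tx":0.06,"ty":-0.3,"tz":0.3,"roll":0,"fingers":85},
  {"tx":0,"ty":0,"tz":0,"roll":0,"fingers":85},
  {"tx":0,"ty":0,"tz":0,"roll":0,"fingers":85},
  {"tx":0,"ty":0,"tz":0,"roll":0,"fingers":85},
])

```text
time_s: 3.2
position: [547.8, 323.2, 330.3]
eef_rot: [0.0, 0.997, -0.075, 0.0]
force: [0.5, 0.1, -0.5]
opening: 85.1
grip_force: 0.0
```

```bash
cat >> h.py <<'E'
import json
def wsnap(f,box=None,k=1):
    c={a:np.array(v).tolist() for a,v in cams.camera_info('wrist').items()}; json.dump(c,open(f+'.json','w')); im=cams.read_camera('wrist')[:,:,::-1]
    if box: x0,y0,x1,y1=box; im=cv2.resize(im[y0:y1,x0:x1],None,fx=k,fy=k,interpolation=cv2.INTER_CUBIC)
    cv2.imwrite('pics/'+f+'.png',im); return c
E
python3 -c "
from h import *
st()
c=wsnap('w2'); p=proj('wrist',[548,333,99],c); print(p,proj('wrist',[*POST,30],c))
"
```

```text
t 3.2 pos [547.8 323.2 330.3] yaw -0.150 open 85.1 grip 0.0 F [ 0.5  0.1 -0.5] M [-0.01  0.02  0.01] j7 -2.54
[307.3 263.9] [474.8 280.3]
```

View pics/w2.png

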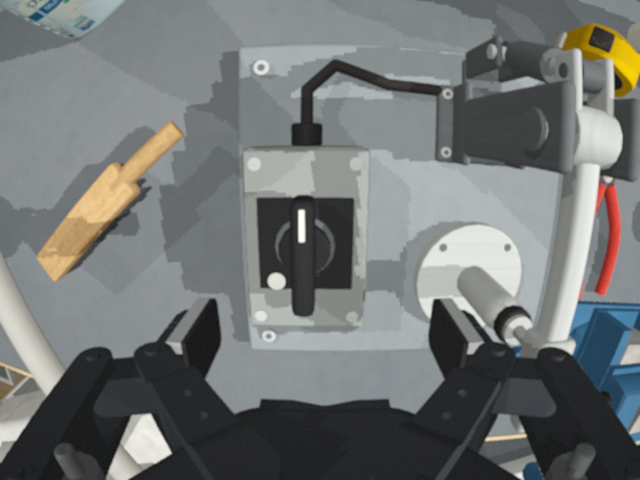

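```bash
python3 -c "
from h import *
c=json.load(open('w2.json'))
for u,v,z in((303,256,99),(303,197,99),(303,314,99),(415.5,270,30),(523,280,30),(240,47,16),(252,349,16),(559,300,16),(488,289,90)): print(u,v,z,at('wrist',u,v,z,c))
go(549.5,333.5,245,PSI)
"
```

```text
303 256 99 [553.  334.6  99. ]
303 197 99 [586.2 329.1  99. ]
303 314 99 [516.8 340.9  99. ]
415.5 270 30 [506.1 257.3  30. ]
523 280 30 [480.  160.3  30. ]
240 47 16 [697.4 365.4  16. ]
252 349 16 [445.8 404.8  16. ]
559 300 16 [442.8 107.9  16. ]
488 289 90 [509.1 221.1  90. ]
roll -0.001  total t [ 0.   -0.21  1.71] units; 3 rows of [ 0.001 -0.07   0.57 ]
```

Request:
drive_tool([
  {"tx":0.03,"ty":-0.23,"tz":0.3,"roll":0,"fingers":60},
  {"tx":0,"ty":0,"tz":0.5,"roll":0,"fingers":40},
  {"tx":0,"ty":0,"tz":0.5,"roll":0,"fingers":40},
  {"tx":0,"ty":0,"tz":0.4,"roll":0,"fingers":40},
  {"tx":0,"ty":0,"tz":0,"roll":0,"fingers":8},
  {"tx":0,"ty":0,"tz":0,"roll":0,"fingers":8},
  {"tx":0,"ty":0,"tz":0,"roll":0,"fingers":8},
  {"tx":0,"ty":0,"tz":0,"roll":0,"fingers":8},
  {"tx":0,"ty":0,"tz":0,"roll":0,"fingers":8},
], squeeze=30)

```text
time_s: 4.15
position: [550.1, 335.9, 240.6]
eef_rot: [-0.0, 0.997, -0.074, -0.002]
force: [6.2, 9.1, -28.9]
opening: 32.0
grip_force: 32.8
```

```bash
python3 -c "
from h import *
st(); print(robot.tips_ahead)"
```

```text
t 4.2 pos [550.1 335.9 240.6] yaw -0.148 open 32.0 grip 32.8 F [  6.2   9.1 -28.9] M [ 1.7  -1.49 -0.08] j7 -2.59
173.4
```

```bash
python3 -c "
from h import *
c=wsnap('w3',(160,160,480,400),2.4);st()"
```

```text
t 4.2 pos [550.1 335.9 240.6] yaw -0.148 open 31.8 grip 32.8 F [  7.    8.6 -28.9] M [ 1.7  -1.45 -0.06] j7 -2.59
```

View pics/w3.png

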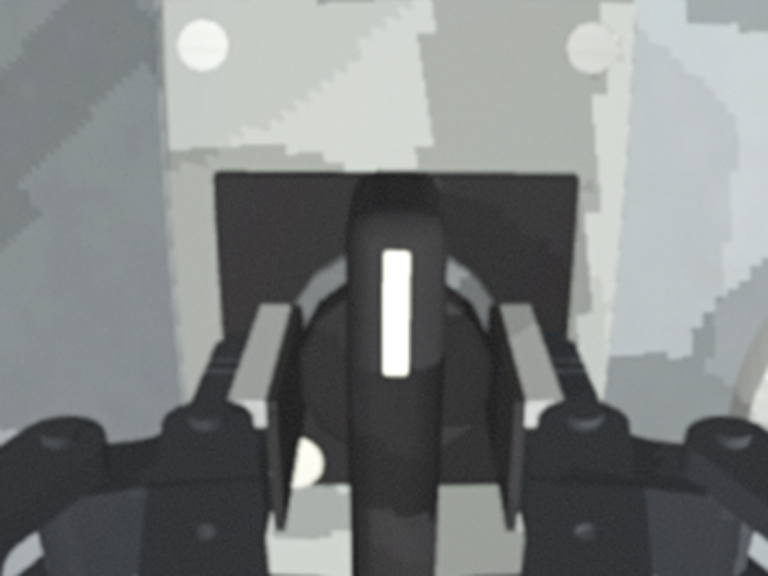

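Request:
drive_tool([
  {"tx":0,"ty":0,"tz":0,"roll":0,"fingers":45},
  {"tx":0,"ty":0,"tz":0,"roll":0,"fingers":45},
  {"tx":0.02,"ty":0,"tz":-0.14,"roll":0,"fingers":45},
  {"tx":0,"ty":0,"tz":0,"roll":0,"fingers":8},
  {"tx":0,"ty":0,"tz":0,"roll":0,"fingers":8},
  {"tx":0,"ty":0,"tz":0,"roll":0,"fingers":8},
  {"tx":0,"ty":0,"tz":0,"roll":0,"fingers":8},
  {"tx":0,"ty":0,"tz":0,"roll":0,"fingers":8},
  {"tx":0,"ty":0,"tz":0,"roll":0,"fingers":8},
], squeeze=30)

```text
time_s: 5.1
position: [552.1, 335.5, 252.8]
eef_rot: [-0.001, 0.997, -0.075, 0.001]
force: [1.4, 1.8, 6.6]
opening: 13.1
grip_force: 33.0
```

```bash
python3 -c "
from h import *
st()"
```

```text
t 5.1 pos [552.1 335.5 252.8] yaw -0.149 open 13.1 grip 33.0 F [1.4 1.8 6.6] M [ 0.19 -0.01 -0.17] j7 -2.59
```

Request:
drive_tool([
  {"tx":0,"ty":0,"tz":0,"roll":-0.143,"fingers":8},
  {"tx":0,"ty":0,"tz":0,"roll":-0.143,"fingers":8},
  {"tx":0,"ty":0,"tz":0,"roll":-0.143,"fingers":8},
  {"tx":0,"ty":0,"tz":0,"roll":-0.143,"fingers":8},
  {"tx":0,"ty":0,"tz":0,"roll":-0.143,"fingers":8},
  {"tx":0,"ty":0,"tz":0,"roll":-0.143,"fingers":8},
  {"tx":0,"ty":0,"tz":0,"roll":-0.143,"fingers":8},
  {"tx":0,"ty":0,"tz":0,"roll":-0.143,"fingers":8},
  {"tx":0,"ty":0,"tz":0,"roll":-0.143,"fingers":8},
  {"tx":0,"ty":0,"tz":0,"roll":-0.143,"fingers":8},
  {"tx":0,"ty":0,"tz":0,"roll":-0.143,"fingers":8},
  {"tx":0,"ty":0,"tz":0,"roll":0,"fingers":8},
])

```text
time_s: 6.3
position: [549.9, 338.4, 252.9]
eef_rot: [-0.003, 0.755, 0.656, 0.002]
force: [-5.4, 9.0, 6.0]
opening: 13.2
grip_force: 33.3
```

```bash
sed -i 's/POST=.*/POST=np.array([489,208.5])/' h.py; python3 -c "
from h import *
st()
g=press(-45,-42);print(g); go(552,335.5,340,a0=1.421); go(*g,340,p0=[552,335.5,340],a0=1.421)"
```

```text
t 6.3 pos [549.9 338.4 252.9] yaw 1.431 open 13.2 grip 33.3 F [-5.4  9.   6. ] M [ 2.04  1.36 -0.34] j7 -1.22
[438.26372898 173.645577  ]
roll 0.000  total t [-0.05  0.05 -1.74] units; 3 rows of [-0.017  0.017 -0.581]
roll 0.000  total t [-3.54 -1.77 -0.  ] units; 5 rows of [-0.708 -0.353 -0.   ]
```

Request:
drive_tool([
  {"tx":0,"ty":0,"tz":0,"roll":0,"fingers":45},
  {"tx":0,"ty":0,"tz":0,"roll":0,"fingers":45},
  {"tx":0,"ty":0,"tz":-0.5,"roll":0,"fingers":60},
  {"tx":0,"ty":0,"tz":-0.8,"roll":0,"fingers":60},
  {"tx":0,"ty":0,"tz":-0.8,"roll":0,"fingers":60},
  {"tx":-0.7,"ty":-0.35,"tz":0,"roll":0,"fingers":60},
  {"tx":-0.7,"ty":-0.35,"tz":0,"roll":0,"fingers":60},
  {"tx":-0.7,"ty":-0.35,"tz":0,"roll":0,"fingers":60},
  {"tx":-0.7,"ty":-0.35,"tz":0,"roll":0,"fingers":60},
  {"tx":-0.7,"ty":-0.35,"tz":0,"roll":0,"fingers":60},
  {"tx":0,"ty":0,"tz":0,"roll":0,"fingers":60},
  {"tx":0,"ty":0,"tz":0,"roll":0,"fingers":60},
])

```text
time_s: 7.5
position: [439.9, 173.4, 356.9]
eef_rot: [0.001, 0.758, 0.652, -0.0]
force: [0.4, 0.2, 0.3]
opening: 59.8
grip_force: 0.0
```

```bash
python3 -c "
from h import *
st()
g=press(-45,-42); go(*g,304,PSI+np.pi/2)
c=wsnap('w4'); print(proj('wrist',[*g,150],c),proj('wrist',[*POST,30],c))"
```

```text
t 7.5 pos [439.9 173.4 356.9] yaw 1.421 open 59.8 grip 0.0 F [0.4 0.2 0.3] M [ 0.03 -0.1   0.05] j7 -0.96
roll -0.001  total t [ 0.   -0.03  1.06] units; 2 rows of [ 0.    -0.017  0.529]
[321.4 277.9] [379.  172.1]
```

View pics/w4.png

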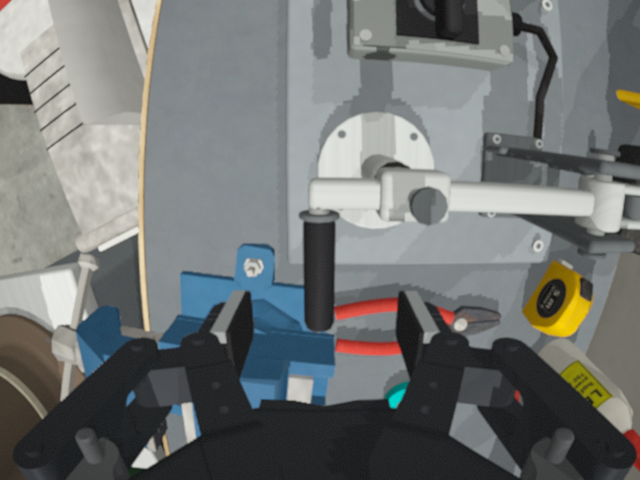

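Request:
drive_tool([
  {"tx":0,"ty":-0.03,"tz":0.3,"roll":0,"fingers":50},
  {"tx":0,"ty":0,"tz":0.4,"roll":0,"fingers":45},
  {"tx":0,"ty":0,"tz":0.3,"roll":0,"fingers":40},
  {"tx":0,"ty":0,"tz":0,"roll":0,"fingers":8},
  {"tx":0,"ty":0,"tz":0,"roll":0,"fingers":8},
  {"tx":0,"ty":0,"tz":0,"roll":0,"fingers":8},
  {"tx":0,"ty":0,"tz":0,"roll":0,"fingers":8},
  {"tx":0,"ty":0,"tz":0,"roll":0,"fingers":8},
], squeeze=25)

```text
time_s: 8.35
position: [437.7, 175.5, 306.8]
eef_rot: [-0.001, 0.757, 0.653, 0.0]
force: [-1.8, 4.8, -8.4]
opening: 15.1
grip_force: 24.8
```

```bash
python3 -c "
from h import *
st()
# arc from closed: hinge (120,150) r165, in (press x, z)
A=np.linspace(0,1.9,21); X=-165*np.cos(A)+0; Z=165*np.sin(A)
for a,dx,dz in zip(A[1:],np.diff(X),np.diff(Z)): print('%.2f ty %.2f tz %.2f'%(a,dx/50,-dz/50))
print(press(173,-42))"
```

```text
t 8.3 pos [437.7 175.5 306.8] yaw 1.424 open 15.1 grip 24.8 F [-1.8  4.8 -8.4] M [ 1.09  0.47 -0.09] j7 -1.03
0.10 ty 0.01 tz -0.31
0.19 ty 0.04 tz -0.31
0.29 ty 0.07 tz -0.30
0.38 ty 0.10 tz -0.30
0.47 ty 0.13 tz -0.29
0.57 ty 0.16 tz -0.27
0.67 ty 0.18 tz -0.26
0.76 ty 0.20 tz -0.24
0.85 ty 0.23 tz -0.22
0.95 ty 0.25 tz -0.19
1.04 ty 0.26 tz -0.17
1.14 ty 0.28 tz -0.14
1.24 ty 0.29 tz -0.12
1.33 ty 0.30 tz -0.09
1.43 ty 0.31 tz -0.06
1.52 ty 0.31 tz -0.03
1.61 ty 0.31 tz -0.00
1.71 ty 0.31 tz 0.03
1.80 ty 0.31 tz 0.06
1.90 ty 0.30 tz 0.09
[653.8482937  141.28363247]
```

Request:
drive_tool([
  {"tx":0,"ty":0.01,"tz":-0.31,"roll":0,"fingers":8},
  {"tx":0,"ty":0.04,"tz":-0.31,"roll":0,"fingers":8},
  {"tx":0,"ty":0.07,"tz":-0.3,"roll":0,"fingers":8},
  {"tx":0,"ty":0.1,"tz":-0.3,"roll":0,"fingers":8},
  {"tx":0,"ty":0.13,"tz":-0.29,"roll":0,"fingers":8},
  {"tx":0,"ty":0.16,"tz":-0.27,"roll":0,"fingers":8},
  {"tx":0,"ty":0.18,"tz":-0.26,"roll":0,"fingers":8},
  {"tx":0,"ty":0.2,"tz":-0.24,"roll":0,"fingers":8},
  {"tx":0,"ty":0.23,"tz":-0.22,"roll":0,"fingers":8},
  {"tx":0,"ty":0.25,"tz":-0.19,"roll":0,"fingers":8},
], squeeze=40)

```text
time_s: 9.35
position: [501.8, 166.5, 442.5]
eef_rot: [-0.002, 0.756, 0.654, -0.005]
force: [-28.5, -1.8, 23.1]
opening: 14.4
grip_force: 40.7
```

Request:
drive_tool([
  {"tx":0,"ty":0.26,"tz":-0.17,"roll":0,"fingers":8},
  {"tx":0,"ty":0.28,"tz":-0.14,"roll":0,"fingers":8},
  {"tx":0,"ty":0.29,"tz":-0.12,"roll":0,"fingers":8},
  {"tx":0,"ty":0.3,"tz":-0.09,"roll":0,"fingers":8},
  {"tx":0,"ty":0.31,"tz":-0.06,"roll":0,"fingers":8},
  {"tx":0,"ty":0.31,"tz":-0.03,"roll":0,"fingers":8},
  {"tx":0,"ty":0.31,"tz":0,"roll":0,"fingers":8},
  {"tx":0,"ty":0.31,"tz":0.03,"roll":0,"fingers":8},
  {"tx":0,"ty":0.31,"tz":0.06,"roll":0,"fingers":8},
  {"tx":0,"ty":0.3,"tz":0.09,"roll":0,"fingers":8},
  {"tx":0,"ty":0,"tz":0,"roll":0,"fingers":8},
])

```text
time_s: 10.45
position: [653.6, 142.2, 464.1]
eef_rot: [-0.0, 0.758, 0.653, -0.001]
force: [-4.8, -3.1, 5.2]
opening: 14.3
grip_force: 43.7
```

Request:
drive_tool([
  {"tx":0,"ty":0,"tz":0,"roll":0,"fingers":45},
  {"tx":0,"ty":0,"tz":0,"roll":0,"fingers":50},
  {"tx":0,"ty":0,"tz":-0.5,"roll":0,"fingers":60},
  {"tx":0,"ty":0,"tz":-0.6,"roll":0,"fingers":80},
  {"tx":0,"ty":0,"tz":0,"roll":-0.145,"fingers":80},
  {"tx":0,"ty":0,"tz":0,"roll":-0.145,"fingers":80},
  {"tx":0,"ty":0,"tz":0,"roll":-0.145,"fingers":80},
  {"tx":0,"ty":0,"tz":0,"roll":0,"fingers":80},
])

```text
time_s: 11.25
position: [653.4, 142.6, 517.9]
eef_rot: [0.0, 0.598, 0.802, 0.0]
force: [0.2, 0.8, 0.8]
opening: 79.8
grip_force: 0.0
```

```bash
python3 -c "
from h import *
st(); go(457,-269,330,1.855)"
```

```text
t 11.2 pos [653.4 142.6 517.9] yaw 1.861 open 79.8 grip 0.0 F [0.2 0.8 0.8] M [-0.04 -0.02 -0.01] j7 -0.34
roll 0.006  total t [-6.8  -6.08  3.76] units; 9 rows of [-0.756 -0.675  0.418]
```

Request:
drive_tool([
  {"tx":-0.567,"ty":-0.507,"tz":0.313,"roll":0,"fingers":80},
  {"tx":-0.567,"ty":-0.507,"tz":0.313,"roll":0,"fingers":80},
  {"tx":-0.567,"ty":-0.507,"tz":0.313,"roll":0,"fingers":80},
  {"tx":-0.567,"ty":-0.507,"tz":0.313,"roll":0,"fingers":80},
  {"tx":-0.567,"ty":-0.507,"tz":0.313,"roll":0,"fingers":80},
  {"tx":-0.567,"ty":-0.507,"tz":0.313,"roll":0,"fingers":80},
  {"tx":-0.567,"ty":-0.507,"tz":0.313,"roll":0,"fingers":80},
  {"tx":-0.567,"ty":-0.507,"tz":0.313,"roll":0,"fingers":80},
  {"tx":-0.567,"ty":-0.507,"tz":0.313,"roll":0,"fingers":80},
  {"tx":-0.567,"ty":-0.507,"tz":0.313,"roll":0,"fingers":80},
  {"tx":-0.567,"ty":-0.507,"tz":0.313,"roll":0,"fingers":80},
  {"tx":-0.567,"ty":-0.507,"tz":0.313,"roll":0,"fingers":80},
])

```text
time_s: 12.45
position: [457.3, -271.2, 329.7]
eef_rot: [0.001, 0.6, 0.8, -0.0]
force: [-0.4, -0.5, -0.5]
opening: 80.1
grip_force: 0.0
```

Request:
drive_tool([
  {"tx":0,"ty":0,"tz":0,"roll":0,"fingers":80},
  {"tx":0,"ty":0,"tz":0,"roll":0,"fingers":80},
])

```text
time_s: 12.65
position: [457.8, -270.5, 329.8]
eef_rot: [-0.0, 0.601, 0.799, 0.0]
force: [0.6, 0.7, 0.1]
opening: 80.1
grip_force: 0.0
```

```bash
python3 -c "
from h import *
st(); c=wsnap('w5'); print(proj('wrist',[457,-269,12],c),proj('wrist',[453,-147,14],c),proj('wrist',[447,-374,54],c)); t=snap('top','t5'); s=snap('side','s5')"
```

```text
t 12.7 pos [ 457.8 -270.5  329.8] yaw 1.853 open 80.1 grip 0.0 F [0.6 0.7 0.1] M [-0.02 -0.04 -0.  ] j7 0.28
[324.7 224.8] [364.7  73.1] [275.1 359.7]
```

View pics/w5.png

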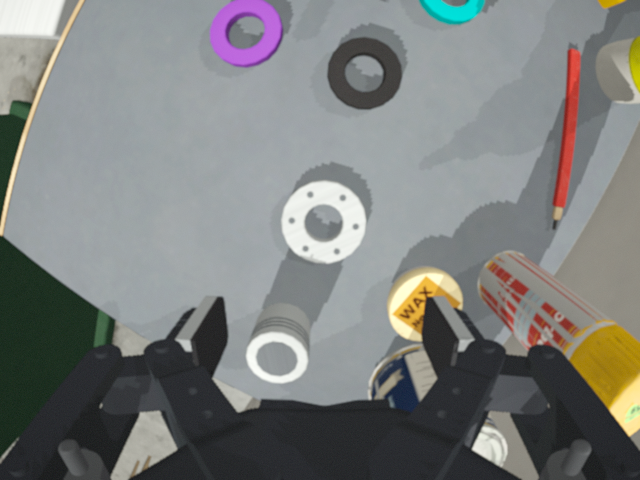

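```bash
python3 -c "
from h import *
c=json.load(open('w5.json'))
f=at('wrist',324,222,12,c); print(f, at('wrist',365,73,14,c), at('wrist',277,357,54,c)); go(f[0],f[1],174)"
```

```text
[ 455.9 -267.    12. ] [ 453.2 -146.8   14. ] [ 447.8 -371.    54. ]
roll 0.000  total t [ 0.04 -0.05  3.13] units; 4 rows of [ 0.011 -0.013  0.784]
```

Request:
drive_tool([
  {"tx":0.05,"ty":-0.05,"tz":0.6,"roll":0,"fingers":80},
  {"tx":0,"ty":0,"tz":0.8,"roll":0,"fingers":80},
  {"tx":0,"ty":0,"tz":0.8,"roll":0,"fingers":80},
  {"tx":0,"ty":0,"tz":0.6,"roll":0,"fingers":80},
  {"tx":0,"ty":0,"tz":0.33,"roll":0,"fingers":80},
  {"tx":0,"ty":0,"tz":0,"roll":0,"fingers":80},
  {"tx":0,"ty":0,"tz":0,"roll":0,"fingers":60},
  {"tx":0,"ty":0,"tz":0,"roll":0,"fingers":60},
  {"tx":0,"ty":0,"tz":0,"roll":0,"fingers":60},
  {"tx":0,"ty":0,"tz":0,"roll":0,"fingers":60},
], squeeze=40)

```text
time_s: 13.8
position: [455.9, -267.6, 175.4]
eef_rot: [0.001, 0.598, 0.801, 0.0]
force: [-2.4, 3.0, 8.5]
opening: 64.3
grip_force: 44.3
```

```bash
python3 -c "
from h import *
st(); print(robot.tips_ahead)"
```

```text
t 13.8 pos [ 455.9 -267.6  175.4] yaw 1.859 open 64.3 grip 44.3 F [-2.4  3.   8.5] M [ 0.62  0.55 -0.02] j7 0.09
173.4
```

Request:
drive_tool([
  {"tx":0,"ty":0,"tz":-0.3,"roll":0,"fingers":60},
  {"tx":0,"ty":0,"tz":-0.5,"roll":0,"fingers":60},
  {"tx":0,"ty":0,"tz":-0.8,"roll":0,"fingers":60},
  {"tx":0,"ty":0,"tz":-0.8,"roll":0,"fingers":60},
  {"tx":0,"ty":0,"tz":-0.8,"roll":0,"fingers":60},
  {"tx":0,"ty":0,"tz":0,"roll":0,"fingers":60},
])

```text
time_s: 14.4
position: [456.9, -267.8, 339.9]
eef_rot: [0.005, 0.598, 0.801, 0.0]
force: [0.0, 0.9, -1.3]
opening: 64.5
grip_force: 45.0
```

```bash
python3 -c "
from h import *
st(); c=wsnap('w6',(160,80,480,320),2.4); go(489,208.5,335,1.855); st()"
```

```text
t 14.4 pos [ 456.9 -267.8  339.9] yaw 1.859 open 64.5 grip 45.0 F [ 0.   0.9 -1.3] M [0.06 0.02 0.01] j7 0.29
roll 0.003  total t [8.96 3.31 0.04] units; 12 rows of [0.747 0.276 0.004]
t 14.4 pos [ 455.8 -268.1  337.2] yaw 1.858 open 64.3 grip 45.0 F [-0.6 -0.3 -2.7] M [-0.02  0.04  0.02] j7 0.29
```

View pics/w6.png

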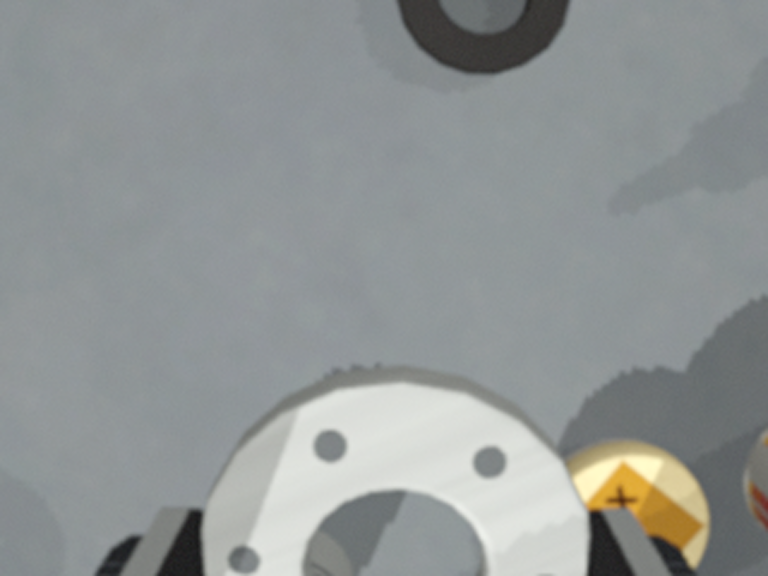

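Request:
drive_tool([
  {"tx":0.747,"ty":0.276,"tz":0,"roll":0,"fingers":60},
  {"tx":0.747,"ty":0.276,"tz":0,"roll":0,"fingers":60},
  {"tx":0.747,"ty":0.276,"tz":0,"roll":0,"fingers":60},
  {"tx":0.747,"ty":0.276,"tz":0,"roll":0,"fingers":60},
  {"tx":0.747,"ty":0.276,"tz":0,"roll":0,"fingers":60},
  {"tx":0.747,"ty":0.276,"tz":0,"roll":0,"fingers":60},
  {"tx":0.747,"ty":0.276,"tz":0,"roll":0,"fingers":60},
  {"tx":0.747,"ty":0.276,"tz":0,"roll":0,"fingers":60},
  {"tx":0.747,"ty":0.276,"tz":0,"roll":0,"fingers":60},
  {"tx":0.747,"ty":0.276,"tz":0,"roll":0,"fingers":60},
  {"tx":0.747,"ty":0.276,"tz":0,"roll":0,"fingers":60},
  {"tx":0.747,"ty":0.276,"tz":0,"roll":0,"fingers":60},
])

```text
time_s: 15.65
position: [486.2, 210.0, 332.8]
eef_rot: [-0.0, 0.598, 0.801, -0.001]
force: [1.4, -0.9, -1.9]
opening: 64.5
grip_force: 45.0
```

Request:
drive_tool([
  {"tx":0,"ty":0,"tz":0,"roll":0,"fingers":60},
  {"tx":0,"ty":0,"tz":0,"roll":0,"fingers":60},
])

```text
time_s: 15.85
position: [485.9, 209.7, 332.8]
eef_rot: [-0.0, 0.597, 0.802, -0.001]
force: [-0.3, -0.9, -1.9]
opening: 64.7
grip_force: 45.0
```

```bash
python3 -c "
from h import *
st(); snap('side','s7');im=cv2.imread('pics/s7.png');print(proj('side',[489,208.5,96]));cv2.imwrite('pics/s7c.png',cv2.resize(im[100:280,180:420],None,fx=3,fy=3,interpolation=cv2.INTER_CUBIC)); go(489,208.5,276,1.855)"
```

```text
t 15.8 pos [485.9 209.7 332.8] yaw 1.862 open 64.7 grip 45.0 F [-0.3 -0.9 -1.9] M [-0.03  0.02 -0.01] j7 -0.66
[290.1 200.7]
roll 0.005  total t [-0.01  0.05  1.13] units; 2 rows of [-0.007  0.027  0.567]
```

View pics/s7c.png

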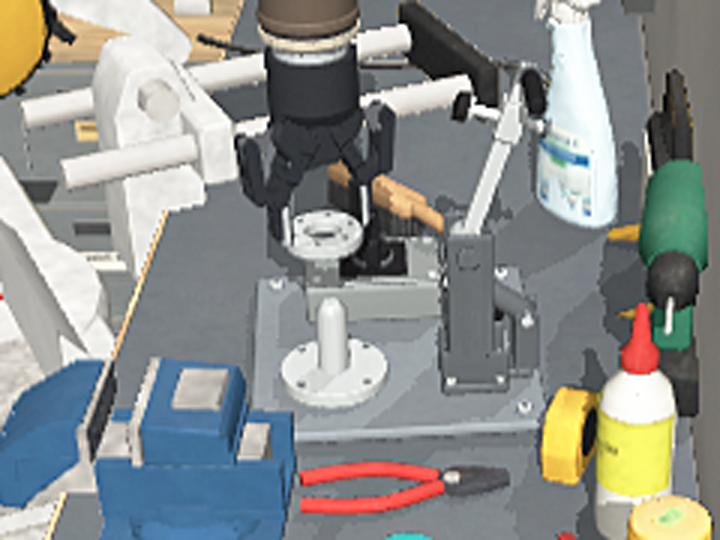

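Request:
drive_tool([
  {"tx":-0.01,"ty":0.05,"tz":0.3,"roll":0,"fingers":60},
  {"tx":0,"ty":0,"tz":0.5,"roll":0,"fingers":60},
  {"tx":0,"ty":0,"tz":0.4,"roll":0,"fingers":60},
  {"tx":0,"ty":0,"tz":0.2,"roll":0,"fingers":60},
  {"tx":0,"ty":0,"tz":0.2,"roll":0,"fingers":60},
])

```text
time_s: 16.4
position: [489.1, 208.8, 252.6]
eef_rot: [-0.001, 0.599, 0.801, 0.0]
force: [-2.1, 1.3, 1.2]
opening: 64.3
grip_force: 45.7
```

```bash
python3 -c "
from h import *
st()"
```

```text
t 16.4 pos [489.1 208.8 252.6] yaw 1.858 open 64.3 grip 45.7 F [-2.1  1.3  1.2] M [0.54 0.4  0.02] j7 -0.75
```

Threaded (bottom at about 77 mm, low force). Lower on and release.

Request:
drive_tool([
  {"tx":0,"ty":0,"tz":0.2,"roll":0,"fingers":60},
  {"tx":0,"ty":0,"tz":0.2,"roll":0,"fingers":60},
  {"tx":0,"ty":0,"tz":0.2,"roll":0,"fingers":60},
  {"tx":0,"ty":0,"tz":0.2,"roll":0,"fingers":60},
  {"tx":0,"ty":0,"tz":0,"roll":0,"fingers":60},
])

```text
time_s: 16.9
position: [488.8, 208.9, 212.0]
eef_rot: [-0.0, 0.598, 0.801, -0.001]
force: [-1.0, 1.8, -2.9]
opening: 64.7
grip_force: 45.3
```

Request:
drive_tool([
  {"tx":0,"ty":0,"tz":0,"roll":0,"fingers":72},
  {"tx":0,"ty":0,"tz":0,"roll":0,"fingers":80},
  {"tx":0,"ty":0,"tz":0,"roll":0,"fingers":80},
  {"tx":0,"ty":0,"tz":-0.4,"roll":0,"fingers":80},
  {"tx":0,"ty":0,"tz":-0.6,"roll":0,"fingers":50},
  {"tx":0,"ty":0,"tz":0,"roll":0,"fingers":46},
  {"tx":0,"ty":0,"tz":0,"roll":0,"fingers":46},
  {"tx":0,"ty":0,"tz":0,"roll":0,"fingers":46},
])

```text
time_s: 17.7
position: [489.1, 208.6, 262.9]
eef_rot: [0.0, 0.598, 0.801, -0.0]
force: [-0.2, -0.7, -0.2]
opening: 45.9
grip_force: 0.0
```

```bash
python3 -c "
from h import *
st()"
```

```text
t 17.7 pos [489.1 208.6 262.9] yaw 1.858 open 45.9 grip 0.0 F [-0.2 -0.7 -0.2] M [-0.01  0.05  0.01] j7 -0.74
```

Request:
drive_tool([
  {"tx":0,"ty":0,"tz":0.4,"roll":0,"fingers":46},
  {"tx":0,"ty":0,"tz":0.3,"roll":0,"fingers":46},
  {"tx":0,"ty":0,"tz":0.1,"roll":0,"fingers":46},
  {"tx":0,"ty":0,"tz":0.1,"roll":0,"fingers":46},
  {"tx":0,"ty":0,"tz":0.06,"roll":0,"fingers":46},
  {"tx":0,"ty":0,"tz":0,"roll":0,"fingers":46},
])

```text
time_s: 18.3
position: [489.1, 209.2, 215.2]
eef_rot: [-0.0, 0.598, 0.801, -0.0]
force: [0.2, -0.9, -0.7]
opening: 46.3
grip_force: 0.0
```

```bash
python3 -c "
from h import *
st();snap('side','s8');im=cv2.imread('pics/s8.png');cv2.imwrite('pics/s8c.png',cv2.resize(im[100:280,180:420],None,fx=3,fy=3,interpolation=cv2.INTER_CUBIC))"
```

```text
t 18.3 pos [489.1 209.2 215.2] yaw 1.859 open 46.3 grip 0.0 F [ 0.2 -0.9 -0.7] M [ 0.02  0.02 -0.06] j7 -0.80
```

View pics/s8c.png

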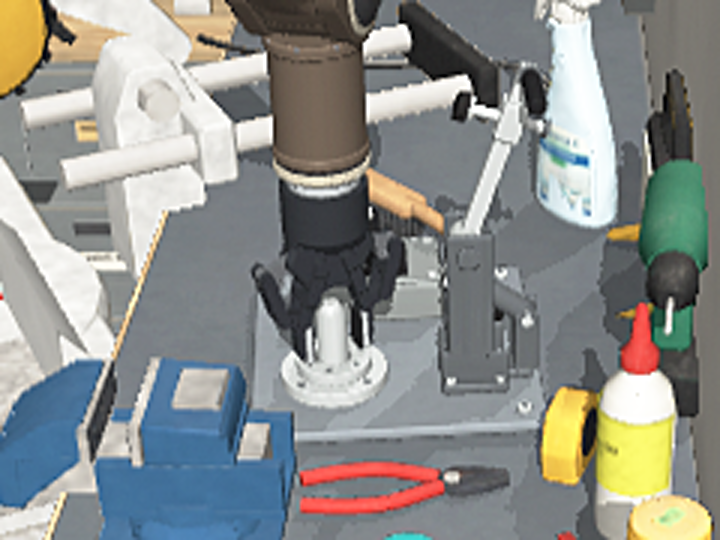

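Request:
drive_tool([
  {"tx":0,"ty":0,"tz":-0.5,"roll":0,"fingers":46},
  {"tx":0,"ty":0,"tz":-0.9,"roll":0,"fingers":60},
  {"tx":0,"ty":0,"tz":-0.9,"roll":0,"fingers":75},
  {"tx":-0.5,"ty":-0.2,"tz":0,"roll":0,"fingers":75},
  {"tx":-0.7,"ty":-0.3,"tz":0,"roll":0,"fingers":75},
  {"tx":-0.7,"ty":-0.3,"tz":0,"roll":0,"fingers":75},
])

```text
time_s: 18.95
position: [477.5, 106.0, 331.3]
eef_rot: [0.001, 0.598, 0.802, 0.0]
force: [-0.3, -0.9, 0.2]
opening: 74.8
grip_force: 0.0
```

```bash
cat >> h.py <<'E'
REF={'ring':((372,275),14),'cap':((469.5,272),54)}
def find(name,im=None):
    (u,v),z=REF[name]; t0=cv2.imread('pics/top0.png'); im=cams.read_camera('top')[:,:,::-1] if im is None else im
    im=np.ascontiguousarray(im); iu,iv=int(u),int(v); r=17
    res=cv2.matchTemplate(im[iv-80:iv+80,iu-80:iu+80],t0[iv-r:iv+r+1,iu-r:iu+r+1],cv2.TM_CCOEFF_NORMED)
    _,s,_,(x,y)=cv2.minMaxLoc(res); uu,vv=u+x-(80-r),v+y-(80-r)
    print(name,'score %.2f px %.1f %.1f'%(s,uu,vv),at('top',uu,vv,z))
E
python3 -c "
from h import *
st();im=snap('top','t9')[:,:,::-1];find('ring',im);find('cap',im); go(453.2,-146.8,260,1.855)"
```

```text
t 18.9 pos [477.5 106.  331.3] yaw 1.860 open 74.8 grip 0.0 F [-0.3 -0.9  0.2] M [-0.09 -0.05 -0.01] j7 -0.46
ring score 0.85 px 372.0 275.0 [ 454.  -143.6   14. ]
cap score 1.00 px 469.5 272.0 [ 448.6 -373.9   54. ]
roll -0.002  total t [-4.59 -1.84  1.4 ] units; 6 rows of [-0.764 -0.307  0.233]
```

Request:
drive_tool([
  {"tx":-0.656,"ty":-0.263,"tz":0,"roll":0,"fingers":75},
  {"tx":-0.656,"ty":-0.263,"tz":0,"roll":0,"fingers":75},
  {"tx":-0.656,"ty":-0.263,"tz":0,"roll":0,"fingers":75},
  {"tx":-0.656,"ty":-0.263,"tz":0,"roll":0,"fingers":75},
  {"tx":-0.656,"ty":-0.263,"tz":0,"roll":0,"fingers":75},
  {"tx":-0.656,"ty":-0.263,"tz":0,"roll":0,"fingers":75},
  {"tx":-0.656,"ty":-0.263,"tz":0,"roll":0,"fingers":75},
  {"tx":0,"ty":0,"tz":0,"roll":0,"fingers":75},
  {"tx":0,"ty":0,"tz":0,"roll":0,"fingers":75},
])

```text
time_s: 19.9
position: [454.7, -140.2, 330.7]
eef_rot: [0.0, 0.599, 0.801, 0.0]
force: [-0.1, 0.9, 0.2]
opening: 74.9
grip_force: 0.0
```

```bash
cat >> h.py <<'E'
def dark(f,X,r=60,thr=75):
    c=wsnap(f); im=cv2.cvtColor(cv2.imread('pics/'+f+'.png'),cv2.COLOR_BGR2GRAY); p=proj('wrist',X,c); u,v=p.astype(int)
    m=(im[v-r:v+r,u-r:u+r]<thr).astype(np.uint8)
    n,l,s,ce=cv2.connectedComponentsWithStats(m); i=1+s[1:,4].argmax(); x,y,w,h,a=s[i]
    q=(u-r+x+w/2,v-r+y+h/2); print('pred',p,'blob box centre',q,'size',w,h,a,at('wrist',*q,X[2],c))
E
python3 -c "
from h import *
st();dark('w10',[453.2,-146.8,14]);go(453.2,-146.8,175,1.855)"
```

```text
t 19.9 pos [ 454.7 -140.2  330.7] yaw 1.857 open 74.9 grip 0.0 F [-0.1  0.9  0.2] M [ 0.04  0.02 -0.01] j7 0.06
pred [320.7 234.3] blob box centre (np.float64(321.5), np.float64(229.5)) size 69 69 2607 [ 452.7 -142.9   14. ]
roll 0.004  total t [-0.14 -0.07  3.11] units; 4 rows of [-0.035 -0.018  0.779]
```

Request:
drive_tool([
  {"tx":-0.08,"ty":-0.06,"tz":0.6,"roll":0,"fingers":75},
  {"tx":0,"ty":0,"tz":0.8,"roll":0,"fingers":75},
  {"tx":0,"ty":0,"tz":0.8,"roll":0,"fingers":75},
  {"tx":0,"ty":0,"tz":0.6,"roll":0,"fingers":75},
  {"tx":0,"ty":0,"tz":0.28,"roll":0,"fingers":75},
  {"tx":0,"ty":0,"tz":0,"roll":0,"fingers":75},
  {"tx":0,"ty":0,"tz":0,"roll":0,"fingers":48},
  {"tx":0,"ty":0,"tz":0,"roll":0,"fingers":48},
  {"tx":0,"ty":0,"tz":0,"roll":0,"fingers":48},
  {"tx":0,"ty":0,"tz":0,"roll":0,"fingers":48},
], squeeze=30)

```text
time_s: 20.95
position: [453.7, -144.1, 178.0]
eef_rot: [0.001, 0.598, 0.801, 0.001]
force: [-1.0, 2.5, 8.6]
opening: 55.2
grip_force: 32.6
```

Request:
drive_tool([
  {"tx":0,"ty":0,"tz":-0.3,"roll":0,"fingers":48},
  {"tx":0,"ty":0,"tz":-0.5,"roll":0,"fingers":48},
  {"tx":0,"ty":0,"tz":-0.8,"roll":0,"fingers":48},
  {"tx":0,"ty":0,"tz":-0.8,"roll":0,"fingers":48},
  {"tx":0,"ty":0,"tz":-0.7,"roll":0,"fingers":48},
  {"tx":0,"ty":0,"tz":0,"roll":0,"fingers":48},
])

```text
time_s: 21.55
position: [454.4, -144.2, 336.2]
eef_rot: [0.004, 0.599, 0.801, 0.001]
force: [0.5, 0.4, -1.5]
opening: 55.1
grip_force: 32.2
```

```bash
python3 -c "
from h import *
st();go(489,208.5,328,1.858)"
```

```text
t 21.6 pos [ 454.4 -144.2  336.2] yaw 1.858 open 55.1 grip 32.2 F [ 0.5  0.4 -1.5] M [-0.01  0.02  0.06] j7 0.08
roll 0.000  total t [6.57 2.66 0.16] units; 9 rows of [0.73  0.296 0.018]
```

Request:
drive_tool([
  {"tx":0.6,"ty":0.25,"tz":0,"roll":0,"fingers":48},
  {"tx":0.746,"ty":0.301,"tz":0,"roll":0,"fingers":48},
  {"tx":0.746,"ty":0.301,"tz":0,"roll":0,"fingers":48},
  {"tx":0.746,"ty":0.301,"tz":0,"roll":0,"fingers":48},
  {"tx":0.746,"ty":0.301,"tz":0,"roll":0,"fingers":48},
  {"tx":0.746,"ty":0.301,"tz":0,"roll":0,"fingers":48},
  {"tx":0.746,"ty":0.301,"tz":0,"roll":0,"fingers":48},
  {"tx":0.746,"ty":0.301,"tz":0,"roll":0,"fingers":48},
  {"tx":0.746,"ty":0.301,"tz":0,"roll":0,"fingers":48},
  {"tx":0,"ty":0,"tz":0,"roll":0,"fingers":48},
  {"tx":0,"ty":0,"tz":0,"roll":0,"fingers":48},
])

```text
time_s: 22.65
position: [486.6, 209.2, 331.2]
eef_rot: [0.0, 0.597, 0.802, -0.0]
force: [0.9, 1.3, -1.1]
opening: 55.4
grip_force: 32.2
```

```bash
python3 -c "
from h import *
st();go(489,208.5,290,1.858)"
```

```text
t 22.6 pos [486.6 209.2 331.2] yaw 1.861 open 55.4 grip 32.2 F [ 0.9  1.3 -1.1] M [-0.06  0.01 -0.01] j7 -0.66
roll 0.003  total t [-0.03  0.04  0.82] units; 2 rows of [-0.013  0.021  0.412]
```

Request:
drive_tool([
  {"tx":-0.02,"ty":0.04,"tz":0.3,"roll":0,"fingers":48},
  {"tx":0,"ty":0,"tz":0.5,"roll":0,"fingers":48},
  {"tx":0,"ty":0,"tz":0.3,"roll":0,"fingers":48},
  {"tx":0,"ty":0,"tz":0.2,"roll":0,"fingers":48},
  {"tx":0,"ty":0,"tz":0.2,"roll":0,"fingers":48},
])

```text
time_s: 23.15
position: [489.3, 208.3, 256.1]
eef_rot: [-0.001, 0.598, 0.801, 0.001]
force: [-3.0, 4.5, 3.6]
opening: 55.3
grip_force: 33.4
```

```bash
python3 -c "
from h import *
st()"
```

```text
t 23.1 pos [489.3 208.3 256.1] yaw 1.858 open 55.3 grip 33.4 F [-3.   4.5  3.6] M [ 1.    0.65 -0.04] j7 -0.75
```

Request:
drive_tool([
  {"tx":0,"ty":0,"tz":0.2,"roll":0,"fingers":48},
  {"tx":0,"ty":0,"tz":0.2,"roll":0,"fingers":48},
  {"tx":0,"ty":0,"tz":0.16,"roll":0,"fingers":48},
  {"tx":0,"ty":0,"tz":0,"roll":0,"fingers":48},
  {"tx":0,"ty":0,"tz":0,"roll":0,"fingers":70},
  {"tx":0,"ty":0,"tz":0,"roll":0,"fingers":72},
  {"tx":0,"ty":0,"tz":0,"roll":0,"fingers":72},
  {"tx":0,"ty":0,"tz":-0.4,"roll":0,"fingers":72},
  {"tx":0,"ty":0,"tz":-0.6,"roll":0,"fingers":45},
  {"tx":0,"ty":0,"tz":0,"roll":0,"fingers":40},
  {"tx":0,"ty":0,"tz":0,"roll":0,"fingers":40},
  {"tx":0,"ty":0,"tz":0,"roll":0,"fingers":40},
])

```text
time_s: 24.35
position: [489.2, 207.3, 277.7]
eef_rot: [0.0, 0.599, 0.801, -0.001]
force: [-0.6, -0.4, -0.7]
opening: 39.6
grip_force: 0.0
```

```bash
python3 -c "
from h import *
st()"
```

```text
t 24.4 pos [489.2 207.3 277.7] yaw 1.858 open 39.6 grip 0.0 F [-0.6 -0.4 -0.7] M [ 0.04 -0.01  0.  ] j7 -0.72
```

Request:
drive_tool([
  {"tx":0,"ty":0,"tz":0.4,"roll":0,"fingers":40},
  {"tx":0,"ty":0,"tz":0.4,"roll":0,"fingers":40},
  {"tx":0,"ty":0,"tz":0.15,"roll":0,"fingers":40},
  {"tx":0,"ty":0,"tz":0.06,"roll":0,"fingers":40},
  {"tx":0,"ty":0,"tz":0.04,"roll":0,"fingers":40},
  {"tx":0,"ty":0,"tz":0,"roll":0,"fingers":40},
])

```text
time_s: 24.95
position: [488.4, 207.8, 227.8]
eef_rot: [0.001, 0.598, 0.801, -0.002]
force: [-11.7, -8.1, 32.1]
opening: 40.0
grip_force: 16.0
```

```bash
python3 -c "
from h import *
st()"
```

```text
t 24.9 pos [488.4 207.8 227.8] yaw 1.859 open 40.0 grip 16.0 F [-11.7  -8.1  32.1] M [-1.91  2.49 -0.11] j7 -0.78
```

Request:
drive_tool([
  {"tx":0,"ty":0,"tz":-0.5,"roll":0,"fingers":40},
  {"tx":0,"ty":0,"tz":-0.8,"roll":0,"fingers":55},
  {"tx":0,"ty":0,"tz":-0.8,"roll":0,"fingers":75},
  {"tx":-0.5,"ty":-0.2,"tz":0,"roll":0,"fingers":75},
  {"tx":-0.7,"ty":-0.3,"tz":0,"roll":0,"fingers":75},
  {"tx":-0.7,"ty":-0.3,"tz":0,"roll":0,"fingers":75},
  {"tx":-0.7,"ty":-0.3,"tz":0,"roll":0,"fingers":75},
  {"tx":-0.7,"ty":-0.3,"tz":0,"roll":0,"fingers":75},
  {"tx":-0.7,"ty":-0.3,"tz":0,"roll":0,"fingers":75},
])

```text
time_s: 25.85
position: [464.2, -9.4, 330.9]
eef_rot: [-0.0, 0.598, 0.801, -0.0]
force: [0.2, -1.1, -0.4]
opening: 75.0
grip_force: 0.0
```

```bash
python3 -c "
from h import *
st();im=snap('top','t11')[:,:,::-1];find('cap',im); snap('side','s11'); go(448,-372.5,330,1.858)
a=cv2.imread('pics/s11.png').astype(int);b=cv2.imread('pics/side0.png').astype(int);print(abs(a-b)[340:410,290:350].mean())"
```

```text
t 25.9 pos [464.2  -9.4 330.9] yaw 1.859 open 75.0 grip 0.0 F [ 0.2 -1.1 -0.4] M [-0.02 -0.04 -0.04] j7 -0.21
cap score 0.99 px 480.5 271.0 [ 450.2 -400.6   54. ]
roll -0.007  total t [-6.8  -2.34  0.  ] units; 9 rows of [-0.755 -0.26   0.   ]
30.172619047619047
```

Request:
drive_tool([
  {"tx":-0.732,"ty":-0.246,"tz":0,"roll":0,"fingers":75},
  {"tx":-0.732,"ty":-0.246,"tz":0,"roll":0,"fingers":75},
  {"tx":-0.732,"ty":-0.246,"tz":0,"roll":0,"fingers":75},
  {"tx":-0.732,"ty":-0.246,"tz":0,"roll":0,"fingers":75},
  {"tx":-0.732,"ty":-0.246,"tz":0,"roll":0,"fingers":75},
  {"tx":-0.732,"ty":-0.246,"tz":0,"roll":0,"fingers":75},
  {"tx":-0.732,"ty":-0.246,"tz":0,"roll":0,"fingers":75},
  {"tx":-0.732,"ty":-0.246,"tz":0,"roll":0,"fingers":75},
  {"tx":-0.732,"ty":-0.246,"tz":0,"roll":0,"fingers":75},
  {"tx":-0.732,"ty":-0.246,"tz":0,"roll":0,"fingers":75},
  {"tx":0,"ty":0,"tz":0,"roll":0,"fingers":75},
  {"tx":0,"ty":0,"tz":0,"roll":0,"fingers":75},
])

```text
time_s: 27.15
position: [450.7, -394.1, 330.4]
eef_rot: [-0.0, 0.599, 0.801, 0.001]
force: [-0.5, 0.2, 0.8]
opening: 75.1
grip_force: 0.0
```

```bash
python3 -c "
from h import *
st();c=wsnap('w12',(200,130,460,330),2.9); print(proj('wrist',[449.5,-399,54],c),proj('wrist',[449.5,-399,0],c)); go(449.5,-399,190,1.858)"
```

```text
t 27.1 pos [ 450.7 -394.1  330.4] yaw 1.857 open 75.1 grip 0.0 F [-0.5  0.2  0.8] M [0.03 0.01 0.01] j7 0.48
[321.2 247.7] [321.8 228.8]
roll 0.001  total t [-0.11 -0.06  2.81] units; 4 rows of [-0.027 -0.016  0.703]
```

View pics/w12.png

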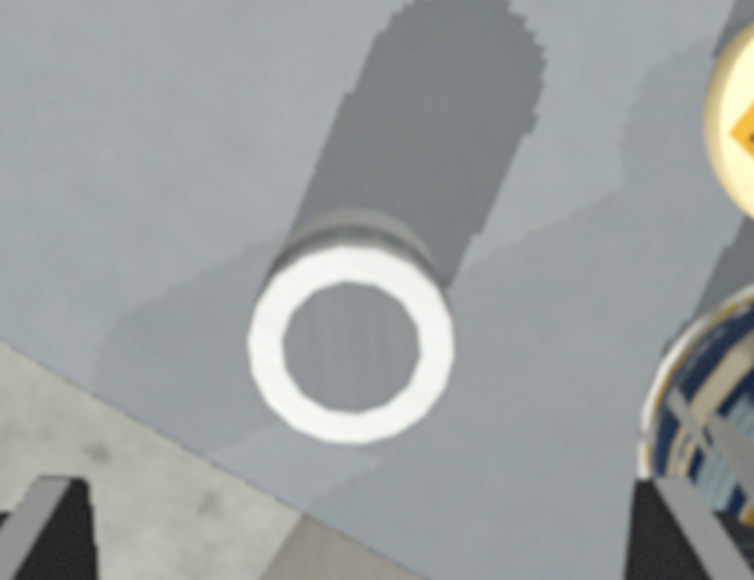

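Request:
drive_tool([
  {"tx":-0.11,"ty":-0.05,"tz":0.6,"roll":0,"fingers":75},
  {"tx":0,"ty":0,"tz":0.8,"roll":0,"fingers":75},
  {"tx":0,"ty":0,"tz":0.8,"roll":0,"fingers":75},
  {"tx":0,"ty":0,"tz":0.6,"roll":0,"fingers":75},
  {"tx":0,"ty":0,"tz":0,"roll":0,"fingers":75},
  {"tx":0,"ty":0,"tz":0,"roll":0,"fingers":42},
  {"tx":0,"ty":0,"tz":0,"roll":0,"fingers":42},
  {"tx":0,"ty":0,"tz":0,"roll":0,"fingers":42},
  {"tx":0,"ty":0,"tz":0,"roll":0,"fingers":42},
  {"tx":0,"ty":0,"tz":0,"roll":0,"fingers":42},
], squeeze=45)

```text
time_s: 28.2
position: [450.9, -399.8, 193.3]
eef_rot: [0.002, 0.598, 0.801, 0.0]
force: [-0.4, 1.0, 7.9]
opening: 49.4
grip_force: 47.5
```

Request:
drive_tool([
  {"tx":0,"ty":0,"tz":-0.3,"roll":0,"fingers":42},
  {"tx":0,"ty":0,"tz":-0.5,"roll":0,"fingers":42},
  {"tx":0,"ty":0,"tz":-0.8,"roll":0,"fingers":42},
  {"tx":0,"ty":0,"tz":-0.8,"roll":0,"fingers":42},
  {"tx":0,"ty":0,"tz":-0.6,"roll":0,"fingers":42},
  {"tx":0,"ty":0,"tz":0,"roll":0,"fingers":42},
])

```text
time_s: 28.8
position: [451.0, -399.9, 346.9]
eef_rot: [0.004, 0.598, 0.801, -0.0]
force: [1.0, 0.6, -1.5]
opening: 49.1
grip_force: 47.3
```

```bash
python3 -c "
from h import *
st();go(489,208.5,340,1.858)"
```

```text
t 28.8 pos [ 451.  -399.9  346.9] yaw 1.859 open 49.1 grip 47.3 F [ 1.   0.6 -1.5] M [-0.   -0.04  0.02] j7 0.50
roll 0.001  total t [11.45  4.18  0.14] units; 15 rows of [0.764 0.278 0.009]
```

Request:
drive_tool([
  {"tx":0.4,"ty":0.15,"tz":0,"roll":0,"fingers":42},
  {"tx":0.7,"ty":0.255,"tz":0,"roll":0,"fingers":42},
  {"tx":0.7,"ty":0.255,"tz":0,"roll":0,"fingers":42},
  {"tx":0.7,"ty":0.255,"tz":0,"roll":0,"fingers":42},
  {"tx":0.7,"ty":0.255,"tz":0,"roll":0,"fingers":42},
  {"tx":0.7,"ty":0.255,"tz":0,"roll":0,"fingers":42},
  {"tx":0.7,"ty":0.255,"tz":0,"roll":0,"fingers":42},
  {"tx":0.7,"ty":0.255,"tz":0,"roll":0,"fingers":42},
  {"tx":0.7,"ty":0.255,"tz":0,"roll":0,"fingers":42},
])

```text
time_s: 29.7
position: [469.1, -79.7, 341.1]
eef_rot: [0.0, 0.598, 0.801, -0.0]
force: [1.4, 0.6, -1.3]
opening: 49.2
grip_force: 47.2
```

Request:
drive_tool([
  {"tx":0.7,"ty":0.255,"tz":0,"roll":0,"fingers":42},
  {"tx":0.7,"ty":0.255,"tz":0,"roll":0,"fingers":42},
  {"tx":0.7,"ty":0.255,"tz":0,"roll":0,"fingers":42},
  {"tx":0.7,"ty":0.255,"tz":0,"roll":0,"fingers":42},
  {"tx":0.7,"ty":0.255,"tz":0,"roll":0,"fingers":42},
  {"tx":0.7,"ty":0.255,"tz":0,"roll":0,"fingers":42},
  {"tx":0.7,"ty":0.255,"tz":0,"roll":0,"fingers":42},
  {"tx":0.55,"ty":0.2,"tz":0,"roll":0,"fingers":42},
  {"tx":0,"ty":0,"tz":0,"roll":0,"fingers":42},
  {"tx":0,"ty":0,"tz":0,"roll":0,"fingers":42},
])

```text
time_s: 30.7
position: [486.8, 208.8, 340.8]
eef_rot: [-0.0, 0.598, 0.802, -0.0]
force: [-0.4, -1.8, -1.0]
opening: 49.5
grip_force: 47.2
```

```bash
python3 -c "
from h import *
st();go(489,208.5,300,1.858)"
```

```text
t 30.7 pos [486.8 208.8 340.8] yaw 1.861 open 49.5 grip 47.2 F [-0.4 -1.8 -1. ] M [-0.06 -0.03 -0.01] j7 -0.65
roll 0.003  total t [-0.02  0.04  0.82] units; 2 rows of [-0.009  0.02   0.408]
```

Request:
drive_tool([
  {"tx":-0.02,"ty":0.04,"tz":0.3,"roll":0,"fingers":42},
  {"tx":0,"ty":0,"tz":0.5,"roll":0,"fingers":42},
  {"tx":0,"ty":0,"tz":0.2,"roll":0,"fingers":42},
  {"tx":0,"ty":0,"tz":0.2,"roll":0,"fingers":42},
  {"tx":0,"ty":0,"tz":0.2,"roll":0,"fingers":42},
])

```text
time_s: 31.2
position: [489.2, 208.6, 270.9]
eef_rot: [-0.001, 0.598, 0.801, 0.001]
force: [-3.7, 3.1, 1.8]
opening: 49.4
grip_force: 47.4
```

```bash
python3 -c "
from h import *
st()"
```

```text
t 31.2 pos [489.2 208.6 270.9] yaw 1.859 open 49.4 grip 47.4 F [-3.7  3.1  1.8] M [ 0.83  1.   -0.  ] j7 -0.73
```

Request:
drive_tool([
  {"tx":0,"ty":0,"tz":0.2,"roll":0,"fingers":42},
  {"tx":0,"ty":0,"tz":0.16,"roll":0,"fingers":42},
  {"tx":0,"ty":0,"tz":0.06,"roll":0,"fingers":42},
  {"tx":0,"ty":0,"tz":0.04,"roll":0,"fingers":42},
  {"tx":0,"ty":0,"tz":0,"roll":0,"fingers":42},
])

```text
time_s: 31.7
position: [488.6, 209.7, 249.3]
eef_rot: [-0.001, 0.598, 0.802, 0.001]
force: [-8.4, 2.4, 15.9]
opening: 48.8
grip_force: 48.7
```

```bash
python3 -c "
from h import *
st()"
```

```text
t 31.7 pos [488.6 209.7 249.3] yaw 1.860 open 48.8 grip 48.7 F [-8.4  2.4 15.9] M [ 0.48  1.98 -0.13] j7 -0.76
```

Request:
drive_tool([
  {"tx":0,"ty":0,"tz":0,"roll":0,"fingers":65},
  {"tx":0,"ty":0,"tz":0,"roll":0,"fingers":70},
  {"tx":0,"ty":0,"tz":0,"roll":0,"fingers":70},
  {"tx":0,"ty":0,"tz":-0.4,"roll":0,"fingers":70},
  {"tx":0,"ty":0,"tz":-0.8,"roll":0,"fingers":60},
  {"tx":0,"ty":0,"tz":-0.8,"roll":0,"fingers":50},
  {"tx":0,"ty":0,"tz":-0.8,"roll":0.145,"fingers":50},
  {"tx":0,"ty":0,"tz":-0.8,"roll":0.145,"fingers":50},
  {"tx":0,"ty":0,"tz":-0.8,"roll":0.145,"fingers":50},
  {"tx":0,"ty":0,"tz":-0.8,"roll":0,"fingers":50},
  {"tx":0,"ty":0,"tz":-0.2,"roll":0,"fingers":50},
  {"tx":0,"ty":0,"tz":0,"roll":0,"fingers":50},
])

```text
time_s: 32.9
position: [489.7, 208.1, 519.3]
eef_rot: [0.001, 0.757, 0.653, 0.001]
force: [-0.7, 0.3, -0.3]
opening: 49.9
grip_force: 0.0
```

```bash
python3 -c "
from h import *
st();go(653.6,142.2,522,1.421); im=snap('side','s13')
a=im[:,:,::-1]
cv2.imwrite('pics/s13c.png',cv2.resize(a[100:280,180:420],None,fx=3,fy=3,interpolation=cv2.INTER_CUBIC))
print('cap top pred',proj('side',[489,208.5,110]))
# cap top/bottom rows along its column
u=int(proj('side',[489,208.5,83])[0]); g=cv2.cvtColor(np.ascontiguousarray(a),cv2.COLOR_BGR2GRAY); print(u,list(g[180:240:2,u]))"
```

```text
t 32.9 pos [489.7 208.1 519.3] yaw 1.423 open 49.9 grip 0.0 F [-0.7  0.3 -0.3] M [ 0.04 -0.   -0.02] j7 -0.88
roll 0.002  total t [-0.81  3.44 -0.05] units; 5 rows of [-0.163  0.687 -0.011]
cap top pred [289.8 196.1]
290 [np.uint8(137), np.uint8(168), np.uint8(165), np.uint8(166), np.uint8(166), np.uint8(163), np.uint8(208), np.uint8(101), np.uint8(109), np.uint8(95), np.uint8(238), np.uint8(225), np.uint8(151), np.uint8(155), np.uint8(155), np.uint8(228), np.uint8(223), np.uint8(223), np.uint8(228), np.uint8(141), np.uint8(43), np.uint8(37), np.uint8(197), np.uint8(229), np.uint8(190), np.uint8(209), np.uint8(224), np.uint8(226), np.uint8(160), np.uint8(163)]
```

Request:
drive_tool([
  {"tx":-0.116,"ty":0.49,"tz":0,"roll":0,"fingers":45},
  {"tx":-0.116,"ty":0.49,"tz":0,"roll":0,"fingers":45},
  {"tx":-0.116,"ty":0.49,"tz":0,"roll":0,"fingers":45},
  {"tx":-0.116,"ty":0.49,"tz":0,"roll":0,"fingers":45},
  {"tx":-0.116,"ty":0.49,"tz":0,"roll":0,"fingers":45},
  {"tx":-0.116,"ty":0.49,"tz":0,"roll":0,"fingers":45},
  {"tx":-0.116,"ty":0.49,"tz":0,"roll":0,"fingers":45},
  {"tx":0,"ty":0,"tz":0,"roll":0,"fingers":45},
])

```text
time_s: 33.75
position: [656.1, 139.8, 513.6]
eef_rot: [-0.001, 0.758, 0.652, -0.002]
force: [-0.9, 0.2, -1.1]
opening: 44.6
grip_force: 0.0
```

```bash
python3 -c "
from h import *
st();go(653.6,142.2,462,1.421)"
```

```text
t 33.8 pos [656.1 139.8 513.6] yaw 1.420 open 44.6 grip 0.0 F [-0.9  0.2 -1.1] M [-0.06  0.03 -0.  ] j7 -0.74
roll -0.001  total t [ 0.04 -0.06  1.03] units; 2 rows of [ 0.02  -0.028  0.516]
```

Request:
drive_tool([
  {"tx":0.04,"ty":-0.05,"tz":0.3,"roll":0,"fingers":45},
  {"tx":0,"ty":0,"tz":0.4,"roll":0,"fingers":45},
  {"tx":0,"ty":0,"tz":0.3,"roll":0,"fingers":45},
  {"tx":0,"ty":0,"tz":0,"roll":0,"fingers":8},
  {"tx":0,"ty":0,"tz":0,"roll":0,"fingers":8},
  {"tx":0,"ty":0,"tz":0,"roll":0,"fingers":8},
  {"tx":0,"ty":0,"tz":0,"roll":0,"fingers":8},
  {"tx":0,"ty":0,"tz":0,"roll":0,"fingers":8},
], squeeze=40)

```text
time_s: 34.55
position: [651.4, 144.7, 467.8]
eef_rot: [0.0, 0.757, 0.653, 0.0]
force: [4.8, -0.8, -8.5]
opening: 14.3
grip_force: 39.2
```

```bash
python3 -c "
from h import *
st()"
```

```text
t 34.5 pos [651.4 144.7 467.8] yaw 1.423 open 14.3 grip 39.2 F [ 4.8 -0.8 -8.5] M [-0.14 -0.94 -0.08] j7 -0.77
```

Request:
drive_tool([
  {"tx":0,"ty":-0.3,"tz":-0.09,"roll":0,"fingers":8},
  {"tx":0,"ty":-0.31,"tz":-0.06,"roll":0,"fingers":8},
  {"tx":0,"ty":-0.31,"tz":-0.03,"roll":0,"fingers":8},
  {"tx":0,"ty":-0.31,"tz":0,"roll":0,"fingers":8},
  {"tx":0,"ty":-0.31,"tz":0.03,"roll":0,"fingers":8},
  {"tx":0,"ty":-0.31,"tz":0.06,"roll":0,"fingers":8},
  {"tx":0,"ty":-0.3,"tz":0.09,"roll":0,"fingers":8},
  {"tx":0,"ty":-0.29,"tz":0.12,"roll":0,"fingers":8},
  {"tx":0,"ty":-0.28,"tz":0.14,"roll":0,"fingers":8},
  {"tx":0,"ty":-0.26,"tz":0.17,"roll":0,"fingers":8},
])

```text
time_s: 35.55
position: [503.7, 167.6, 448.6]
eef_rot: [0.002, 0.757, 0.653, 0.002]
force: [7.1, 1.0, 0.8]
opening: 14.4
grip_force: 40.1
```

Request:
drive_tool([
  {"tx":0,"ty":-0.25,"tz":0.19,"roll":0,"fingers":8},
  {"tx":0,"ty":-0.23,"tz":0.22,"roll":0,"fingers":8},
  {"tx":0,"ty":-0.2,"tz":0.24,"roll":0,"fingers":8},
  {"tx":0,"ty":-0.18,"tz":0.26,"roll":0,"fingers":8},
  {"tx":0,"ty":-0.16,"tz":0.27,"roll":0,"fingers":8},
  {"tx":0,"ty":-0.13,"tz":0.29,"roll":0,"fingers":8},
  {"tx":0,"ty":-0.1,"tz":0.3,"roll":0,"fingers":8},
  {"tx":0,"ty":-0.07,"tz":0.3,"roll":0,"fingers":8},
  {"tx":0,"ty":-0.04,"tz":0.31,"roll":0,"fingers":8},
  {"tx":0,"ty":-0.01,"tz":0.31,"roll":0,"fingers":8},
  {"tx":0,"ty":0,"tz":0,"roll":0,"fingers":8},
])

```text
time_s: 36.65
position: [437.1, 178.8, 313.9]
eef_rot: [0.001, 0.757, 0.654, 0.003]
force: [5.3, 2.4, 0.7]
opening: 14.1
grip_force: 50.3
```

```bash
python3 -c "
from h import *
st()"
```

```text
t 36.6 pos [437.1 178.8 313.9] yaw 1.424 open 14.1 grip 50.3 F [5.3 2.4 0.7] M [ 0.6  -1.03 -0.17] j7 -1.04
```

Request:
drive_tool([
  {"tx":0,"ty":0,"tz":0.06,"roll":0,"fingers":8},
  {"tx":0,"ty":0,"tz":0.04,"roll":0,"fingers":8},
  {"tx":0,"ty":0,"tz":0,"roll":0,"fingers":8},
])

```text
time_s: 36.95
position: [437.0, 179.4, 313.2]
eef_rot: [0.003, 0.757, 0.653, 0.003]
force: [-13.3, -9.1, 61.1]
opening: 14.1
grip_force: 56.6
```

```bash
python3 -c "
from h import *
st()"
```

```text
t 37.0 pos [437.  179.4 313.2] yaw 1.424 open 14.1 grip 56.6 F [-13.3  -9.1  61.1] M [-1.84  2.97 -0.2 ] j7 -1.04
```

Request:
drive_tool([
  {"tx":0,"ty":0,"tz":-0.1,"roll":0,"fingers":8},
  {"tx":0,"ty":0,"tz":0,"roll":0,"fingers":40},
  {"tx":0,"ty":0,"tz":0,"roll":0,"fingers":50},
  {"tx":0,"ty":0,"tz":-0.4,"roll":0,"fingers":50},
  {"tx":0,"ty":0,"tz":-0.47,"roll":0,"fingers":60},
  {"tx":0,"ty":0,"tz":0,"roll":0,"fingers":60},
  {"tx":0,"ty":0,"tz":0,"roll":0,"fingers":60},
])

```text
time_s: 37.65
position: [435.7, 176.7, 355.2]
eef_rot: [0.0, 0.757, 0.653, -0.0]
force: [-0.1, -0.1, 0.4]
opening: 60.2
grip_force: 0.0
```

```bash
python3 -c "
from h import *
st();c=wsnap('w14');a=cv2.imread('pics/w4.png');b=cv2.imread('pics/w14.png')
c4=json.load(open('w4.json'))
print('t diff',(np.array(c['t'])-c4['t']).round(1), 'pred bar', proj('wrist',[*press(-45,-42),150],c4),proj('wrist',[*press(-45,-42),150],c))
for x0,y0,x1,y1 in((295,205,345,335),(380,165,455,225)):
    r=cv2.matchTemplate(b[y0-40:y1+40,x0-40:x1+40],a[y0:y1,x0:x1],cv2.TM_CCOEFF_NORMED);_,s,_,l=cv2.minMaxLoc(r);print('score %.2f'%s,'shift',l[0]-40,l[1]-40)
go(552,335.5,357,1.421)"
```

```text
t 37.6 pos [435.7 176.7 355.2] yaw 1.423 open 60.2 grip 0.0 F [-0.1 -0.1  0.4] M [-0.04  0.01  0.03] j7 -0.97
t diff [ 4.5  2.2 -0.8] pred bar [321.4 277.9] [331.1 284.4]
score 0.96 shift 10 7
score 0.76 shift 16 8
roll 0.003  total t [ 3.49  1.83 -0.05] units; 5 rows of [ 0.698  0.365 -0.009]
```

Request:
drive_tool([
  {"tx":0,"ty":0,"tz":-0.3,"roll":0,"fingers":60},
  {"tx":0.582,"ty":0.305,"tz":0,"roll":0,"fingers":60},
  {"tx":0.582,"ty":0.305,"tz":0,"roll":0,"fingers":60},
  {"tx":0.582,"ty":0.305,"tz":0,"roll":0,"fingers":60},
  {"tx":0.582,"ty":0.305,"tz":0,"roll":0,"fingers":60},
  {"tx":0.582,"ty":0.305,"tz":0,"roll":0,"fingers":60},
  {"tx":0.582,"ty":0.305,"tz":0,"roll":0,"fingers":60},
  {"tx":0,"ty":0,"tz":0,"roll":0,"fingers":50},
  {"tx":0,"ty":0,"tz":0,"roll":0,"fingers":45},
])

```text
time_s: 38.6
position: [551.7, 336.7, 369.9]
eef_rot: [-0.001, 0.757, 0.654, -0.001]
force: [0.0, 0.6, 0.3]
opening: 45.4
grip_force: 0.0
```

```bash
python3 -c "
from h import *
st();go(551.5,335.5,252,1.421)"
```

```text
t 38.6 pos [551.7 336.7 369.9] yaw 1.425 open 45.4 grip 0.0 F [0.  0.6 0.3] M [-0.01 -0.   -0.03] j7 -1.16
roll 0.004  total t [-0.03 -0.    2.36] units; 3 rows of [-0.008 -0.     0.786]
```

Request:
drive_tool([
  {"tx":-0.02,"ty":0,"tz":0.5,"roll":0,"fingers":40},
  {"tx":0,"ty":0,"tz":0.7,"roll":0,"fingers":40},
  {"tx":0,"ty":0,"tz":0.7,"roll":0,"fingers":40},
  {"tx":0,"ty":0,"tz":0.43,"roll":0,"fingers":40},
  {"tx":0,"ty":0,"tz":0,"roll":0,"fingers":8},
  {"tx":0,"ty":0,"tz":0,"roll":0,"fingers":8},
  {"tx":0,"ty":0,"tz":0,"roll":0,"fingers":8},
  {"tx":0,"ty":0,"tz":0,"roll":0,"fingers":8},
  {"tx":0,"ty":0,"tz":0,"roll":0,"fingers":8},
], squeeze=30)

```text
time_s: 39.5
position: [549.7, 334.5, 253.7]
eef_rot: [-0.001, 0.757, 0.653, -0.003]
force: [-7.6, -1.9, -9.2]
opening: 13.4
grip_force: 31.1
```

```bash
python3 -c "
from h import *
st()"
```

```text
t 39.5 pos [549.7 334.5 253.7] yaw 1.424 open 13.4 grip 31.1 F [-7.6 -1.9 -9.2] M [-0.21  1.48 -0.21] j7 -1.24
```

Request:
drive_tool([
  {"tx":0,"ty":0,"tz":0,"roll":0.143,"fingers":8},
  {"tx":0,"ty":0,"tz":0,"roll":0.143,"fingers":8},
  {"tx":0,"ty":0,"tz":0,"roll":0.143,"fingers":8},
  {"tx":0,"ty":0,"tz":0,"roll":0.143,"fingers":8},
  {"tx":0,"ty":0,"tz":0,"roll":0.143,"fingers":8},
  {"tx":0,"ty":0,"tz":0,"roll":0.143,"fingers":8},
  {"tx":0,"ty":0,"tz":0,"roll":0.143,"fingers":8},
  {"tx":0,"ty":0,"tz":0,"roll":0.143,"fingers":8},
  {"tx":0,"ty":0,"tz":0,"roll":0.143,"fingers":8},
  {"tx":0,"ty":0,"tz":0,"roll":0.143,"fingers":8},
  {"tx":0,"ty":0,"tz":0,"roll":0.143,"fingers":8},
  {"tx":0,"ty":0,"tz":0,"roll":0,"fingers":8},
])

```text
time_s: 40.7
position: [548.1, 336.5, 253.7]
eef_rot: [0.0, 0.997, -0.075, -0.004]
force: [-10.8, 3.1, -8.2]
opening: 13.0
grip_force: 31.1
```

Request:
drive_tool([
  {"tx":0,"ty":0,"tz":0,"roll":0,"fingers":40},
  {"tx":0,"ty":0,"tz":0,"roll":0,"fingers":45},
  {"tx":0,"ty":0,"tz":-0.5,"roll":0,"fingers":50},
  {"tx":0,"ty":0,"tz":-1.0,"roll":0,"fingers":85},
  {"tx":0,"ty":0.22,"tz":0,"roll":0,"fingers":85},
  {"tx":0,"ty":0,"tz":0,"roll":0,"fingers":85},
  {"tx":0,"ty":0,"tz":0,"roll":0,"fingers":85},
  {"tx":0,"ty":0,"tz":0,"roll":0,"fingers":85},
])

```text
time_s: 41.5
position: [550.2, 324.3, 328.2]
eef_rot: [0.0, 0.997, -0.075, -0.0]
force: [0.8, 1.2, -0.1]
opening: 84.7
grip_force: 0.0
```

```bash
python3 -c "
from h import *
st();c=wsnap('w15');a=cv2.imread('pics/w2.png');b=cv2.imread('pics/w15.png')
c2=json.load(open('w2.json'))
print('bar pred', proj('wrist',[552,335,99],c2),proj('wrist',[552,335,99],c))
x0,y0,x1,y1=255,190,355,320
r=cv2.matchTemplate(b[y0-60:y1+60,x0-60:x1+60],a[y0:y1,x0:x1],cv2.TM_CCOEFF_NORMED);_,s,_,l=cv2.minMaxLoc(r);print('score %.2f'%s,'shift',l[0]-60,l[1]-60)
t0=cv2.imread('pics/top0.png');t=snap('top','t15')[:,:,::-1]; s=snap('side','s15')[:,:,::-1]
s0=cv2.imread('pics/side0.png')
for n,(x0,y0,x1,y1) in dict(tape=(272,175,310,212),glue=(312,155,345,200),can=(405,165,450,218),tin=(450,185,510,240),wax=(422,217,452,247),pliers=(278,232,308,286),turq=(320,243,350,273),purple=(357,302,387,330)).items():
    print(n,abs(t[y0:y1,x0:x1].astype(int)-t0[y0:y1,x0:x1]).mean().round(1))"
```

```text
t 41.5 pos [550.2 324.3 328.2] yaw -0.149 open 84.7 grip 0.0 F [ 0.8  1.2 -0.1] M [-0.03  0.02  0.04] j7 -2.55
bar pred [302.6 257.8] [304.8 262.1]
score 0.99 shift 2 4
tape 6.3
glue 6.0
can 5.6
tin 7.1
wax 6.1
pliers 5.0
turq 6.1
purple 8.6
```

```bash
python3 -c "
from h import *
print(ticket.sign_off())"
```

```text
the job is handed in; nothing more can be done
None
```

The press is loaded with the flange, the one rubber ring on the bench, and the cap; the clamp is closed on the cap, the isolator is back on, and I handed the job in at about 41.5 s, with no verdict returned.

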